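# Lay up a windowed flow chamber on its stage platform

## Task

Lay up the flow chamber on the aluminium platform: the larger, thicker glass window flat and centred over the viewing hole, the steel port ring from the tray on top of it with its two lugs down in the slots of the black port blocks, and the smaller, thinner glass window centred on the ring. Set each piece down, never let it drop: the glass and the sealing faces chip. Leave the other things on the bench where they are.

Things in the scene. Friction and masses are not known exactly. Their poses are not given: they have to be found in the camera images.
- platform: chamber platform, fixed to the bench: aluminium plate 110 mm (x) by 170 mm (y), upper face 14 mm above the bench, a 26 mm viewing hole in its middle inside an engraved 48 mm circle. Origin: under its middle at bench level, z up. A black port block stands on it at +y and at -y (see slots), each with a hose barb reaching out to 65 mm from the centre. The plate is open towards +x and -x; the bench between it and the robot is free
- seat (a point): centre of the viewing hole, at the height of the plate's upper face
- slot_l (a point): middle of the slot in the +y port block, on the slot's floor, 30.5 mm from the platform's centre and 6 mm above the plate. The block is 41 mm wide (platform x), 28 mm tall above the plate and stands 27 to 46 mm from the centre. The slot is 17 mm wide (x), widening at 45 degrees to 23 mm in its top 4 mm; open at the top and to the centre, closed 34 mm from the centre
- slot_r (a point): the same point of the like slot in the -y port block
- base_window: the larger, thicker clear glass window: disc of 46 mm diameter, 8 mm thick, lying flat on a cork mat. Origin: centre of its underside, z up
- cover_window: the smaller, thinner clear glass window: disc of 40 mm diameter, 6 mm thick, lying flat on the other cork mat. Origin: centre of its underside, z up
- port_ring: steel port ring, 12 mm tall, 44 mm outside, 28 mm hole. Origin: centre of its underside, z up. Port lugs at its +y and -y: 12 mm wide (x), 2 to 10 mm above the underside, 62 mm from end to end. Flat shoulders, 24 mm wide, face +x and -x, 45 mm apart, full height. Fingers find room only at the lug ends in the tray, and only at the shoulders between the port blocks
- tray: grey instrument tray, fixed: 106 mm (x) by 160 mm (y), walls 18.5 mm tall, floor 3 mm above the bench. Origin: under its middle at bench level. Two compartments, each 48.5 mm wide (x) and 154 mm long (y), centred at x = -25.75 mm (the port ring lies in it, lugs along y) and +25.75 mm (tweezers, cork plug). Under 2 mm of room beside the ring's shoulders; finger room beyond its lugs
- mat_a: flat cork mat, 76 mm square, 4 mm thick, fixed to the bench, under the larger window. Origin: centre of its underside
- mat_b: flat cork mat, 76 mm square, 4 mm thick, fixed to the bench, under the smaller window. Origin: centre of its underside. A microscope 0.36 m tall stands on the bench to the left of the mats, from y = 0.45 m, x = 0.47 to 0.72 m
- petri: petri dish, 64 mm diameter, 14 mm tall, near the front edge of the bench, left of the middle; to be left alone. Origin: centre of its underside
- jar: brown glass jar with a white cap, 45 mm diameter, 55 mm tall, behind the platform; to be left alone. Origin: centre of its underside
- dropper: brown dropper bottle with a black rubber top, 31 mm diameter, 86 mm tall, behind the platform; to be left alone. Origin: centre of its underside
- slides: stack of glass slides, 77 by 28 by 10 mm, between platform and tray, towards the back; to be left alone. Origin: centre of its underside, long side along x

How it is judged:
On the way, in this order (a step that is already met when the one before it is completed fails the run):
1. the larger window lies flat on the plate, centred over the viewing hole, let go (horizontal distance between base_window and seat below 0.004 m and z of base_window in the frame of platform between 0.012 and 0.016 m and angle between base_window's own z axis and vertical below 0.06 rad and contact force between the fingers and base_window below 0.1 N), for 0.2 s.
2. the port ring lies on the larger window with both lugs in the slots, let go (horizontal distance between each of base_window, port_ring and seat below 0.004 m and z of base_window in the frame of platform between 0.012 and 0.016 m and angle between each of base_window, port_ring's own z axis and vertical below 0.06 rad and z of port_ring in the frame of platform between 0.02 and 0.024 m and angle between the y axis of port_ring and the y axis of platform, either way round below 0.15 rad and contact force between the fingers and port_ring below 0.1 N), for 0.2 s.
3. the smaller window lies centred on the ring, let go (horizontal distance between port_ring and seat below 0.004 m and z of port_ring in the frame of platform between 0.02 and 0.024 m and angle between each of port_ring, cover_window's own z axis and vertical below 0.06 rad and angle between the y axis of port_ring and the y axis of platform, either way round below 0.15 rad and horizontal distance between cover_window and port_ring below 0.004 m and z of cover_window in the frame of platform between 0.032 and 0.036 m and contact force between the fingers and cover_window below 0.1 N), for 0.2 s.
At the end, for the whole second after the job is handed in: The larger window lies flat on the plate and the port ring flat on it, lugs down in both slots, each centred within 4 mm on the viewing hole; the smaller window lies flat on the ring, centred on it within 4 mm (heights within 2 mm, tilts under 3.4 degrees); all released and at rest (all of step 1 and all of step 3 and linear speed of each of base_window, port_ring, cover_window below 0.01 m/s and contact force between the fingers and port_ring below 0.1 N); the robot touches nothing.
It fails at once if one of the bystanders is pushed more than 20 mm from its place (distance of any of petri, jar, dropper, slides from where it was at the start of the episode above 0.02 m).
It fails at once if a window or the ring is dropped: it falls free at over 0.35 m/s (a fall of some 6 mm) ((contact force between the fingers and base_window below 0.1 N and linear speed of base_window above 0.35 m/s) or (contact force between the fingers and port_ring below 0.1 N and linear speed of port_ring above 0.35 m/s) or (contact force between the fingers and cover_window below 0.1 N and linear speed of cover_window above 0.35 m/s)).
It also fails if it takes over 66 s, if anything falls off the work surface, if the arm or the gripper's body presses on something with over 40 N, if the wrist force passes 120 N, or if a joint passes its speed limit or range.

## Robot

A 7-joint arm with a two-finger parallel gripper is mounted at the origin on a cart in front of the work surface, level with it; the furniture and walls round the work are solid. World frame = base frame: x ahead of the robot, y to its left, z up, the work surface at z = 0. Lengths are in m, angles in rad, forces in N, time in s.
With the tool pointing down it reaches from about 0.425 to 0.875 m from the base axis. Payload 4.7 kg.
Tool frame: the origin (TCP) lies on the centre line of the jaws, within the pads' length; the fingertips stand 14 mm ahead of it and the grasp point (between the pads) lies 5 mm behind it; z points along the fingers, y is the direction in which the jaws open and shut (so a half turn about z gives the same grasp; the last joint's range is limited). The gripper opens to 87 mm and grips with 3 to 60 N. Pads are 19 mm wide; open, the fingers measure 117 mm over their backs; the gripper's body (75 mm by 190 mm) begins 51 mm behind the grasp point.
Start: joints at [1.179, 0.321, -0.07, 1.45, 0.023, 1.371, -0.057], TCP at [0.257, -0.597, 0.237] pointing down, gripper open.
Joint ranges: [-2.86, 2.86], [-0.3, 2.09], [-1.38, 1.24], [0.06, 2.45], [-1.56, 4.7], [0.09, 2.05], [-2.69, 2.69]. Speed limits (rad/s): [2.57, 2.57, 3.14, 3.14, 3.14, 3.14, 3.14].

## Interface

Orientations are given as a rotation vector (axis times angle).
In Python, from bench import ctrl, optics, models gives the robot as it stands. The module is installed in compiled form; this text tells all that it offers.
- The arm moves only by the tool arm_command, never from a script. Its argument "motion" is a list of rows, each a list of 3 entries, a list of its own where there are three numbers: the shift along the tool's x, y, z in mm, then the turn, a rotation vector about the tool's x, y, z in degrees, then the closure, from 0 (fully open) to 1 (shut). In form: [[[x, y, z], [ax, ay, az], claw], ...]. A call has 1 to 8 rows; each row shifts and turns the commanded pose from where the row before left it, along the tool's axes as they then stand; what a row does not reach is not made up. A row lasts 1/12 s, in which the tool goes at most 41.7 mm and 7.16 degrees, less where a joint would pass 70% of its speed; a pose out of reach is approached as far as the arm can. A call with a gripper value outside its range is refused whole. The fingers move at their own pace and stop on an object; "force" is the grip in N (left out, the last holds). Time passes only in rows, so rows that do not move let the fingers close. It gives the time, the measured TCP pose, the force and the opening at its end, in the units of the state.
- ctrl.get_state(): the state, without advancing time (a new reading comes with each control period).
- optics.get_image(name): name is "scene" or "top" or "wrist"; returns (picture, depth): 384x512x3 uint8, blue, green, red; 384x512 float32, m along the optical axis (not along the pixel's ray), 0 where there is no reading.
- optics.camera_model(name): a dict with "fovy" (degrees; the focal length in pixels is half the picture's height over the tangent of half this angle, whatever the lens; pixels are square), "cx", "cy" (the principal point, pixels), "rvec" (rotation vector, rad) and "tvec" (3), from world to camera coordinates, as OpenCV has them; the wrist camera has in their place "mount" (4x4, takes a point from camera to tool coordinates, whose origin is the TCP and whose axes are the flange's). Camera axes: x right, y down, z forward; pixel columns grow to the right and rows downward; lengths in m; the calibration is good to about 2 mm. A picture is of the moment at which its call begins: read the wrist's pose just before it. camera_model takes no time and is no camera call.
- ctrl.close_job(): hands the job in, once; it reports no verdict.
Trained networks look in the newest picture that a camera, given by its name, has taken for a name from the list of things; names that differ only in an ending like _2 or _b are one class to them, and where a whole thing is asked for, a point or a joint stands for the part that bears it (a point fixed in the world has none). Each returns a list of dicts, best first, with "conf" (0 to 1); they miss things now and then, are a little off and sometimes report something else, mostly with a low value. They report only what shows in the picture. A call takes as long as a camera call.
- models.search_frame(camera, target): "location" ([x, y, z] in m, in the coordinates of the camera as it stood for that picture, good to about 4 mm: the middle of the surface that is visible of it).
- models.silhouettes(camera, target): "pixels" (384x512 bool, what is visible of it).
The state is a dict: "time": time; "joint_positions": joint angles; "qd": joint speeds; "joint_torque": joint torques, N m; "position": TCP position; "tool_rot": TCP orientation; "ft_force": force on the tool from outside, world axes, zero at the start; "torque": the same for the moment, N m; "grip_width": opening from 0.0 (shut) to 1.0 (fully open).
Only numpy, scipy, OpenCV 4.12 (cv2) and the standard library are available. Lean on these libraries where they do the work, as an engineer would, in place of code of your own. Each camera call takes 0.05 s, during which the arm holds its last target.

## Working session

There is one attempt and no reset: what is moved stays moved. The work goes in short steps, Python scripts to look and compute and a tool call to move; the robot and the scene stay as the last step left them, time stands still between calls to the robot, and variables do not carry over. Pictures are saved under pics/ and viewed, and the job is handed in when it is done.

Besides the shell and the picture viewer there is one more tool, called after ">>>" as name([rows], argument=value, ...), one row to a line, values as JSON. arm_command: Moves the arm, as the interface text tells. Its arguments: {"type":"object","properties":{"motion":{"type":"array","items":{"type":"array"}},"force":{"type":"number"}},"required":["motion"]}

```bash
mkdir -p pics; cat > h.py <<'E'
import numpy as np, cv2
from bench import ctrl, optics, models
def cam(name, st=None):
    m=optics.camera_model(name)
    f=192/np.tan(np.radians(m["fovy"])/2)
    if "mount" in m:
        T=np.eye(4);T[:3,:3]=cv2.Rodrigues(np.array(st["tool_rot"],float))[0];T[:3,3]=st["position"]
        X=T@np.array(m["mount"])
    else:
        W=np.eye(4);W[:3,:3]=cv2.Rodrigues(np.array(m["rvec"],float))[0];W[:3,3]=np.array(m["tvec"]).ravel()
        X=np.linalg.inv(W)
    return f,m["cx"],m["cy"],X
def ray(c,u,v,z):
    f,cx,cy,X=c
    d=X[:3,:3]@np.array([(u-cx)/f,(v-cy)/f,1]);o=X[:3,3]
    return o+d*(z-o[2])/d[2]
def proj(c,P):
    f,cx,cy,X=c
    p=np.linalg.inv(X)@np.append(P,1)
    return np.array([f*p[0]/p[2]+cx,f*p[1]/p[2]+cy])
def w(c,p): return (c[3]@np.append(p,1))[:3]
E
python3 - <<'E'
from h import *
st=ctrl.get_state();print(st)
for n in ["top","scene","wrist"]:
    im,d=optics.get_image(n);cv2.imwrite(f"pics/{n}0.png",im);np.save(f"pics/{n}0.npy",d)
    m=optics.camera_model(n);print(n,m)
for n in ["top","scene"]:
    c=cam(n)
    for t in ["platform","base_window","cover_window","port_ring","tray","mat_a","mat_b"]:
        r=models.search_frame(n,t)
        print(n,t,[(round(x["conf"],2),w(c,x["location"]).round(4)) for x in r[:3]])
print(ctrl.get_state()["time"])
E
```

```text
{'time': 0.0, 'joint_positions': array([ 1.17909771,  0.32181998, -0.07007137,  1.45167691,  0.02261111,
        1.37077114, -0.05691133]), 'qd': array([-0.00048263, -0.00207412, -0.00043066, -0.00143185,  0.00067506,
       -0.00153808, -0.00029056]), 'joint_torque': array([ 3.75705467e-04, -4.91286564e+01, -4.03775750e-01, -3.12527704e+01,
       -6.40020682e-02,  4.36745526e-02,  1.59445899e-04]), 'position': array([ 0.25632869, -0.59675852,  0.23546238]), 'tool_rot': array([-3.07535798e+00, -6.32708331e-01,  7.69093344e-04]), 'ft_force': array([-0.1924733 , -0.08205489, -0.2687901 ]), 'torque': array([ 0.04764557,  0.03972914, -0.0400831 ]), 'grip_width': 1.0015560864978759}
top {'fovy': 57.72507902239009, 'cx': 260.04971860539604, 'cy': 192.35457616310478, 'rvec': array([ 2.12321647, -2.10520245,  0.20707905]), 'tvec': array([-0.04004309,  0.56587176,  0.78845387])}
scene {'fovy': 51.64878724366898, 'cx': 261.49775308538494, 'cy': 195.16569008760408, 'rvec': array([ 0.74937565, -2.7023486 ,  0.97704037]), 'tvec': array([0.43695486, 0.29330087, 0.90021359])}
wrist {'fovy': 68.991
[... 678 characters left out ...]
67, -0.2967,  0.0046]))]
top mat_a [(0.86, array([0.4569, 0.19  , 0.0029])), (0.86, array([0.5797, 0.2449, 0.0064]))]
top mat_b [(0.86, array([0.4569, 0.19  , 0.0029])), (0.86, array([0.5797, 0.2449, 0.0064]))]
scene platform [(0.95, array([0.5593, 0.0056, 0.0149]))]
scene base_window [(0.52, array([0.4503, 0.192 , 0.0103]))]
scene cover_window [(0.79, array([0.5907, 0.2343, 0.0101]))]
scene port_ring [(0.65, array([ 0.4977, -0.2932,  0.0144]))]
scene tray [(0.84, array([ 0.5281, -0.2831,  0.0021]))]
scene mat_a [(0.77, array([0.4567, 0.2021, 0.0049])), (0.59, array([0.5708, 0.2566, 0.0038]))]
scene mat_b [(0.77, array([0.4567, 0.2021, 0.0049])), (0.59, array([0.5708, 0.2566, 0.0038]))]
0.85
```

View pics/top0.png

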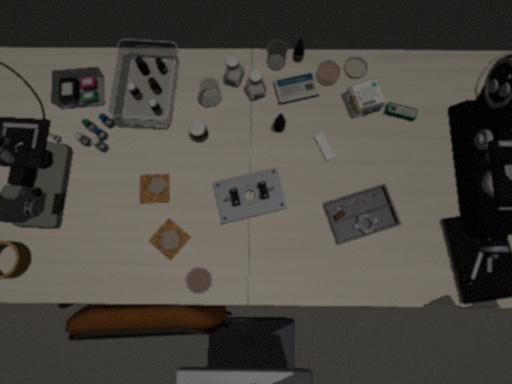

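View pics/scene0.png

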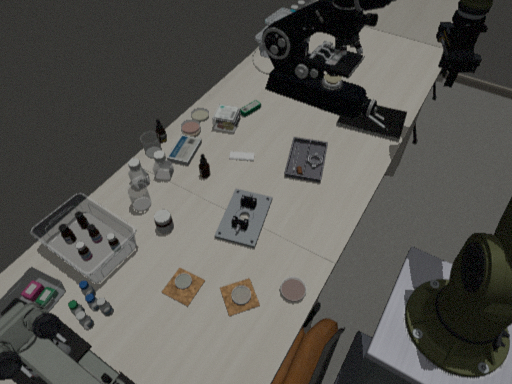

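View pics/wrist0.png

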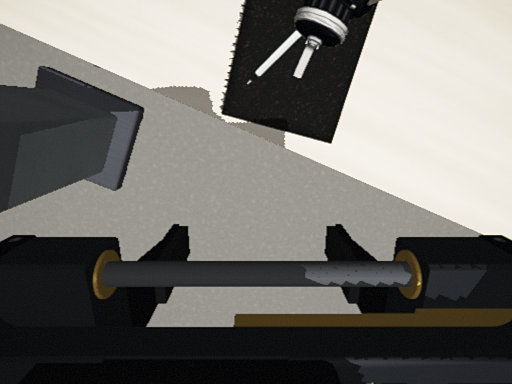

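```bash
cat >> h.py <<'E'
def cloud(c,d):
    f,cx,cy,X=c
    v,u=np.indices(d.shape);P=np.stack([(u-cx)/f*d,(v-cy)/f*d,d,np.ones_like(d)],-1)
    Q=P@X.T; return Q[...,:3]
def plan(xyz,yaw,st=None,n=8):
    """target TCP xyz, azimuth (deg) of tool y; prints tool shift in mm, turn deg"""
    st=st or ctrl.get_state()
    R=cv2.Rodrigues(np.array(st["tool_rot"],float))[0]
    a=np.radians(yaw);y=np.array([np.cos(a),np.sin(a),0]);z=np.array([0,0,-1.]);x=np.cross(y,z)
    Rt=np.stack([x,y,z],1)
    s=R.T@(np.array(xyz)-st["position"])*1e3
    t=np.degrees(cv2.Rodrigues(R.T@Rt)[0].ravel())
    print("yaw now",np.degrees(np.arctan2(R[1,1],R[0,1])).round(2),"shift",s.round(1),"turn",t.round(2),"pos",np.round(st["position"],4),"t",round(st["time"],2),"w",round(st["grip_width"]*87,1))
    return s,t
E
python3 - <<'E'
from h import *
c=cam("top");d=np.load("pics/top0.npy");Q=cloud(c,d);ok=d>0
for x in np.arange(0.2,0.85,0.05):
    r=[]
    for y in np.arange(0.4,-0.8,-0.05):
        m=ok&(abs(Q[...,0]-x)<.025)&(abs(Q[...,1]-y)<.025)
        r.append("%4d"%(1000*Q[...,2][m].max()) if m.any() else "   .")
    print("%.2f"%x," ".join(r))
im=cv2.imread("pics/top0.png")
big=cv2.resize(im[150:260,130:410]*1,None,fx=2.8,fy=2.8,interpolation=cv2.INTER_CUBIC)
cv2.imwrite("pics/topz.png",cv2.convertScaleAbs(big,alpha=1.8))
E
```

```text
0.20  -60  -59  -61  -60  -61  -64  -73 -146 -741 -739 -739 -738 -743 -738 -741 -740 -738 -742 -740 -741 -738 -741 -739 -743 -743
0.25  -47  -47  -46  -46  -46  -47  -62 -129    .    .    .    .    .    .    .    .    .    .    .    .    .    .    .    .    .
0.30    5    7    5    5    4    4   15    4    5    4    4    4    4    4    3    4    4    3   15   16   16   14    .    .    .
0.35    4    4    5    5    4   18   18    5    5    5    4    3    4    4    4    4    4    5   16   23   16   16    .    .    .
0.40    5    5    5    5    8   16   19    5    5    4    4    4    5    5    4    5    4    4   20   39   59   19    .    .    .
0.45    5    6    4    9   17   15    5    5    6    4    5    5   18   21   23    4    6    5   17   78   79   56    .    .    .
0.50    5    6    6    5    7    7    5   18   17   17    4    6   22   21   20   21   21    5   16  178   81    .    .    .    .
0.55    5    5    5   12   11    4   17   46   46   46   18    5   22   21   20   22   18    3    4  178   92    .    .    .    .
0.60    5    5    6   15   13    5   18   46   45   45   20    4    4    4   21   21    4    3    4  180   91    .    .    .    .
0.65    4    5    5    5    6    4    4    5   15   19   16    4   11   10    4    4    5    4  179  191  150    .    .    .    .
0.70   62   64    6    5    5   61   58    5    4    4    5    4   13   13    4    5    5    4    4  197  173    .    .    .    .
0.75   58   73   72   73   73   59   59    4    4   48   87    5   12    5    6    4    4    3    4  213    .    .    .    .    .
0.80   49   73    6   61   74    4   67    4    5    5   21    4    5   47   50   51   23   23    4  224    .    .    .    .    .
```

View pics/topz.png

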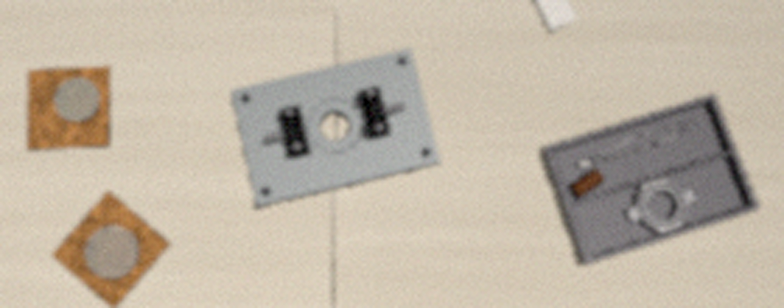

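>>> arm_command([
  [[30, -20, 3], [0, 0, 0], 0],
  [[34, -18, 5], [0, 0, 0], 0],
  [[34, -18, 5], [0, 0, 0], 0],
  [[34, -18, 5], [0, 0, 0], 0],
  [[34, -18, 5], [0, 0, 0], 0],
  [[34, -18, 5], [0, 0, 0], 0],
  [[34, -18, 5], [0, 0, 0], 0],
  [[34, -18, 5], [0, 0, 0], 0],
])

```text
time: 1.52
position: [0.4461, -0.3558, 0.1987]
tool_rot: [3.076, 0.633, 0.0]
ft_force: [0.1, -0.5, -0.9]
grip_width: 1.003
```

>>> arm_command([
  [[34, -18, 5], [0, 0, 0], 0],
  [[30, -14, 5], [0, 0, 0], 0],
  [[0, 0, 0], [0, 0, 0], 0],
  [[0, 0, 0], [0, 0, 0], 0],
])

```text
time: 1.85
position: [0.4929, -0.2999, 0.1884]
tool_rot: [-3.075, -0.642, -0.0]
ft_force: [0.3, -0.6, -0.6]
grip_width: 0.996
```

```bash
cat >> h.py <<'E'
def shot(tag):
    st=ctrl.get_state()
    im,d=optics.get_image("wrist");cv2.imwrite(f"pics/{tag}.png",im);np.save(f"pics/{tag}.npy",d)
    np.savez(f"pics/{tag}_st.npz",tool_rot=st["tool_rot"],position=st["position"])
    return st,cam("wrist",st),im,d
def load(tag):
    s=np.load(f"pics/{tag}_st.npz");return cam("wrist",s),cv2.imread(f"pics/{tag}.png"),np.load(f"pics/{tag}.npy")
E
python3 - <<'E'
from h import *
st,c,im,d=shot("w1");print(st["position"],st["tool_rot"],st["time"])
for t in ["port_ring","tray"]:
    for r in models.search_frame("wrist",t)[:2]: print(t,r["conf"],w(c,r["location"]).round(4))
for t in ["port_ring"]:
    for i,r in enumerate(models.silhouettes("wrist",t)[:1]): print(r["conf"]);np.save("pics/w1_ring.npy",r["pixels"])
E
```

```text
[ 0.49287844 -0.29991127  0.188352  ] [-3.07468333e+00 -6.41525284e-01 -2.50901872e-04] 1.85
port_ring 0.86 [ 0.4962 -0.2971  0.0206]
tray 0.58 [ 5.332e-01 -2.870e-01  4.000e-04]
0.55
```

View pics/w1.png

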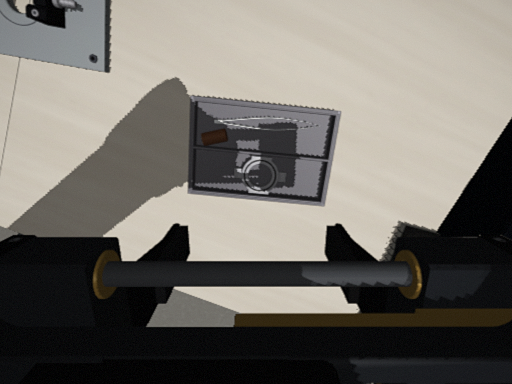

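```bash
cat >> h.py <<'E'
def rows(xyz,yaw,n,st=None):
    s,t=plan(xyz,yaw,st); tz=t[2]/n
    for i in range(n):
        a=-np.radians(tz*i);R=np.array([[np.cos(a),-np.sin(a)],[np.sin(a),np.cos(a)]])
        p=R@s[:2]/n
        print("[[%.1f,%.1f,%.1f],[0,0,%.2f],G],"%(p[0],p[1],s[2]/n,tz),end=" ")
    print()
E
python3 -c "
from h import *
rows([.56,-.005,.15],14,12)"
```

```text
yaw now -66.92 shift [ 181.5 -248.1   38.4] turn [ 1.000e-02  5.000e-02 -8.092e+01] pos [ 0.4903 -0.3044  0.1887] t 2.05 w 87.0
[[15.1,-20.7,3.2],[0,0,-6.74],G], [[17.4,-18.8,3.2],[0,0,-6.74],G], [[19.5,-16.6,3.2],[0,0,-6.74],G], [[21.3,-14.2,3.2],[0,0,-6.74],G], [[22.9,-11.6,3.2],[0,0,-6.74],G], [[24.1,-8.8,3.2],[0,0,-6.74],G], [[24.9,-5.9,3.2],[0,0,-6.74],G], [[25.5,-3.0,3.2],[0,0,-6.74],G], [[25.6,0.1,3.2],[0,0,-6.74],G], [[25.4,3.1,3.2],[0,0,-6.74],G], [[24.9,6.0,3.2],[0,0,-6.74],G], [[24.0,8.9,3.2],[0,0,-6.74],G],
```

>>> arm_command([
  [[15, -21, 3], [0, 0, -6.7], 0],
  [[17, -19, 3], [0, 0, -6.7], 0],
  [[20, -17, 3], [0, 0, -6.7], 0],
  [[21, -14, 3], [0, 0, -6.7], 0],
  [[23, -12, 3], [0, 0, -6.7], 0],
  [[24, -9, 3], [0, 0, -6.7], 0],
  [[25, -6, 3], [0, 0, -6.7], 0],
  [[25.5, -3, 3], [0, 0, -6.7], 0],
])

```text
time: 2.72
position: [0.5363, -0.1025, 0.1647]
tool_rot: [2.458, 1.955, -0.0]
ft_force: [-0.1, -0.3, -0.1]
grip_width: 0.999
```

>>> arm_command([
  [[25.5, 0, 3], [0, 0, -6.7], 0],
  [[25.5, 3, 3], [0, 0, -6.7], 0],
  [[25, 6, 3], [0, 0, -6.7], 0],
  [[24, 9, 3], [0, 0, -6.7], 0],
  [[0, 0, 0], [0, 0, 0], 0],
  [[0, 0, 0], [0, 0, 0], 0],
  [[0, 0, 0], [0, 0, 0], 0],
  [[0, 0, 0], [0, 0, 0], 0],
])

```text
time: 3.38
position: [0.56, -0.0046, 0.1526]
tool_rot: [1.946, 2.465, -0.001]
ft_force: [-0.2, -0.1, 1.0]
grip_width: 1.0
```

```bash
python3 - <<'E'
from h import *
st,c,im,d=shot("w2");plan([.56,-.005,.15],14,st)
print(models.search_frame("wrist","platform")[0]["location"])
plan([.56,-.005,.15],14)
E
```

```text
yaw now 13.42 shift [-0.4 -0.1  2.6] turn [-0.01  0.06 -0.58] pos [ 0.56   -0.0046  0.1526] t 3.38 w 87.0
[0.0073, -0.0169, 0.2983]
yaw now 13.46 shift [-0.9 -0.2  2.6] turn [-0.01  0.05 -0.54] pos [ 0.56   -0.0041  0.1526] t 3.48 w 86.9
```

View pics/w2.png

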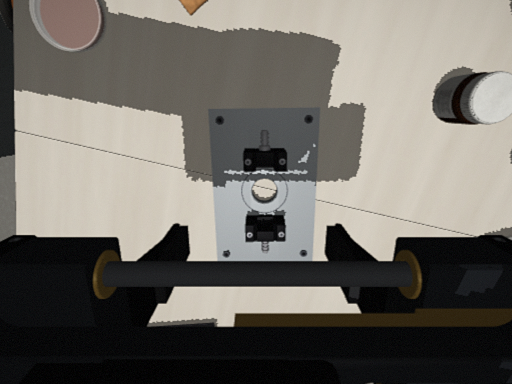

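```bash
python3 - <<'E'
from h import *
c,im,d=load("w2")
z=cv2.resize(im[95:275,195:335],None,fx=4,fy=3.3,interpolation=cv2.INTER_CUBIC)
z=cv2.resize(im[95:275,195:335],None,fx=3.3,fy=3.3,interpolation=cv2.INTER_CUBIC)
cv2.imwrite("pics/w2z.png",cv2.convertScaleAbs(z,alpha=1.3))
for p in [(220,120),(309,119),(227,254),(303,254),(264,189)]: print(p,ray(c,*p,.014).round(4))
Q=cloud(c,d)
m=(d>0)&(Q[...,2]>.036)&(Q[...,2]<.05)&(abs(Q[...,0]-.56)<.08)&(abs(Q[...,1])<.08)
n,l,s,ce=cv2.connectedComponentsWithStats(m.astype(np.uint8))
for i in range(1,n):
    if s[i,4]>100:
        P=Q[l==i];print(s[i,4],ce[i],np.median(P,0).round(4),cv2.minAreaRect((P[:,:2]*1000).astype(np.float32)), P[:,2].mean())
m=(d>0)&(abs(Q[...,2]-.014)<.006)&(np.indices(d.shape)[0]<225)
print(np.median(Q[(abs(Q[...,2]-.014)<.007)&(abs(Q[...,0]-.56)<.04)&(abs(Q[...,1])<.02)&(d>0)],0))
E
```

```text
(220, 120) [0.5084 0.0558 0.014 ]
(309, 119) [0.594  0.0771 0.014 ]
(227, 254) [ 0.5451 -0.0883  0.014 ]
(303, 254) [ 0.6298 -0.0681  0.014 ]
(264, 189) [ 0.5678 -0.0032  0.014 ]
772 [264.46632124 160.03626943] [0.5586 0.0319 0.0414] ((559.4393920898438, 30.180038452148438), (40.74756622314453, 18.989566802978516), 13.712615966796875) 0.04107675548863694
651 [264.50384025 232.95391705] [ 0.5774 -0.0408  0.0412] ((576.904541015625, -40.387081146240234), (39.869873046875, 19.613452911376953), 13.20103645324707) 0.04095773329388067
[0.55457576 0.00140594 0.01355644]
```

View pics/w2z.png

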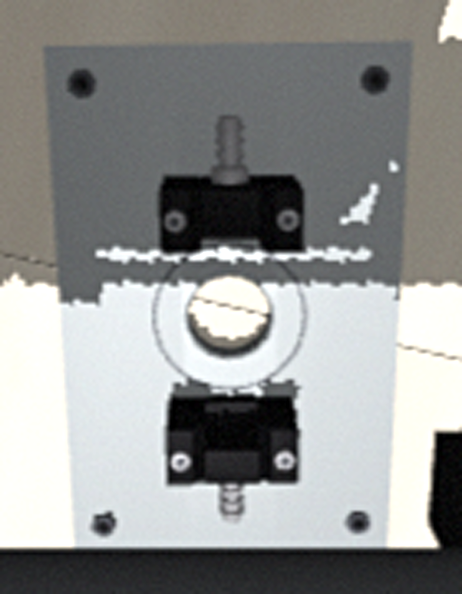

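>>> arm_command([
  [[31, -9, 4], [0, 0, 0], 0],
  [[31, -9, 4], [0, 0, 0], 0],
  [[31, -9, 4], [0, 0, 0], 0],
  [[31, -9, 4], [0, 0, 0], 0],
  [[31, -9, 4], [0, 0, 0], 0],
  [[30, -9, 4], [0, 0, -0.4], 0],
  [[30, -9, 4], [0, 0, 0], 0],
])

```text
time: 4.07
position: [0.4474, 0.1921, 0.1246]
tool_rot: [1.935, 2.474, 0.0]
ft_force: [1.0, -0.4, 0.5]
grip_width: 0.999
```

>>> arm_command([
  [[0, 0, 0], [0, 0, 0], 0.3],
  [[0, 0, 0], [0, 0, 0], 0.3],
  [[0, 0, 0], [0, 0, 0], 0.3],
  [[0, 0, 0], [0, 0, 0], 0.3],
])

```text
time: 4.4
position: [0.4489, 0.1902, 0.1247]
tool_rot: [1.936, 2.473, -0.0]
ft_force: [-0.6, -1.2, 0.1]
grip_width: 0.787
```

```bash
python3 - <<'E'
from h import *
st,c,im,d=shot("w3");plan([.449,.19,.12],13.8,st)
Q=cloud(c,d)
for t in ["base_window"]:
    r=models.silhouettes("wrist",t)
    for x in r[:2]:
        m=x["pixels"];(cc,ax,an)=cv2.fitEllipse(max(cv2.findContours(m.astype(np.uint8),0,1)[0],key=len))
        print(t,x["conf"],m.sum(),cc,ax,an,ray(c,*cc,.012).round(4),np.median(Q[m&(d>0)],0).round(4))
cv2.imwrite("pics/w3z.png",cv2.resize(im[60:260,160:360],None,fx=3,fy=3,interpolation=cv2.INTER_CUBIC))
c2,_,_=load("w2")
a=ray(c2,264.5,212.9,.014)[:2];b=ray(c2,264.2,178.6,.014)[:2];e=np.array([-.2385,.9711]);print(a+e*.024,b-e*.013)
E
```

```text
yaw now 13.88 shift [-0.3  0.1  4.7] turn [0.02 0.03 0.08] pos [0.4489 0.1902 0.1247] t 4.4 w 68.5
base_window 0.6 1738 (260.2172546386719, 193.66552734375) (45.952327728271484, 46.318546295166016) 95.48787689208984 [0.4519 0.1933 0.012 ] [0.4518 0.1932 0.0115]
[ 0.56911765 -0.00615773] [ 0.56841061 -0.00470159]
```

View pics/w3z.png

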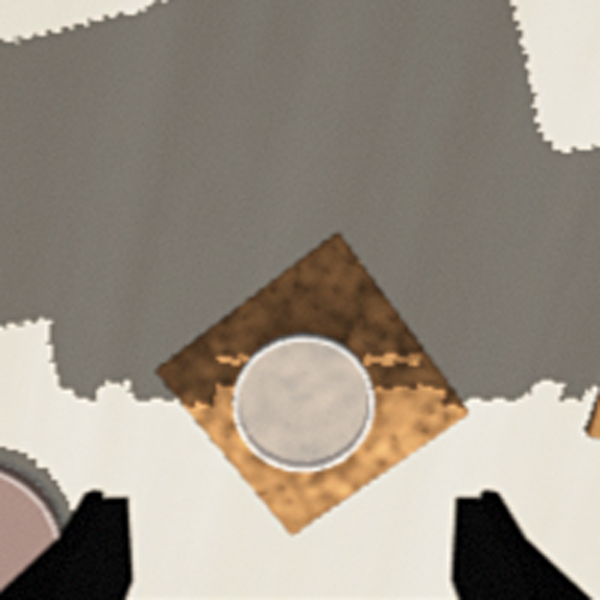

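>>> arm_command([
  [[1, 2, 15], [0, 0, 0], 0.3],
  [[1, 2, 20], [0, 0, 0], 0.3],
  [[0, 0, 20], [0, 0, 0], 0.3],
  [[0, 0, 20], [0, 0, 0], 0.3],
  [[0, 0, 15], [0, 0, 0], 0.3],
  [[0, 0, 5], [0, 0, 0], 0.3],
  [[0, 0, 0], [0, 0, 0], 0.3],
  [[0, 0, 0], [0, 0, 0], 0.3],
])

```text
time: 5.17
position: [0.4518, 0.1945, 0.0299]
tool_rot: [-1.934, -2.476, -0.0]
ft_force: [-0.0, -0.4, 0.3]
grip_width: 0.702
```

```bash
python3 - <<'E'
from h import *
st,c,im,d=shot("w4");plan([.4523,.1932,.0195],13.8,st)
cv2.imwrite("pics/w4z.png",cv2.resize(im[150:350,160:360],None,fx=3,fy=3,interpolation=cv2.INTER_CUBIC))
E
```

```text
yaw now 14.0 shift [-1.4  0.1 10.4] turn [ 0.01 -0.01  0.2 ] pos [0.4518 0.1945 0.0299] t 5.17 w 61.0
```

View pics/w4z.png

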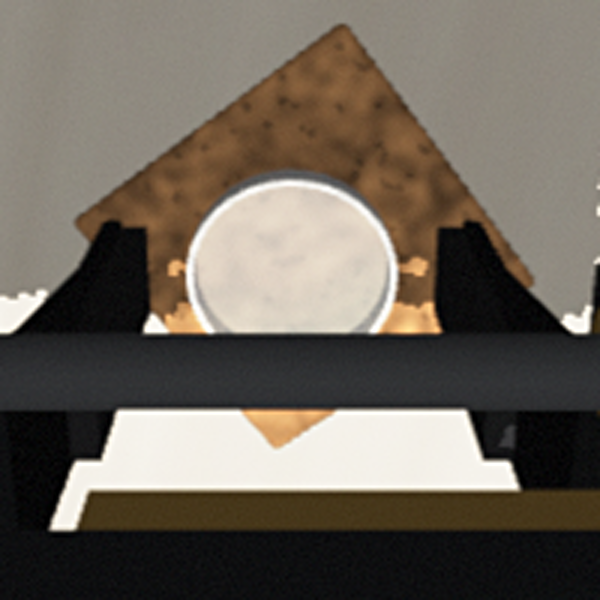

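>>> arm_command([
  [[-1, 0, 4], [0, 0, 0], 0.3],
  [[-1, 0, 4], [0, 0, 0], 0.3],
  [[0, 0, 2], [0, 0, 0], 0.3],
  [[0, 0, 0], [0, 0, 0], 0.3],
  [[0, 0, 0], [0, 0, 0], 0.3],
])

```text
time: 5.63
position: [0.4517, 0.1927, 0.0195]
tool_rot: [1.933, 2.476, -0.0]
ft_force: [0.6, 0.2, 0.7]
grip_width: 0.701
```

>>> arm_command([
  [[0, 0, 0], [0, 0, 0], 0.52],
  [[0, 0, 0], [0, 0, 0], 0.52],
  [[0, 0, 0], [0, 0, 0], 0.56],
  [[0, 0, 0], [0, 0, 0], 0.56],
  [[0, 0, 0], [0, 0, 0], 0.6],
  [[0, 0, 0], [0, 0, 0], 0.6],
], force=20)

```text
time: 6.13
position: [0.4519, 0.1929, 0.0196]
tool_rot: [1.933, 2.476, 0.0]
ft_force: [-0.0, -0.7, 1.4]
grip_width: 0.514
```

>>> arm_command([
  [[0, 0, 0], [0, 0, 0], 0.7],
  [[0, 0, 0], [0, 0, 0], 0.7],
  [[0, 0, -3], [0, 0, 0], 0.7],
  [[0, 0, -5], [0, 0, 0], 0.7],
  [[0, 0, -10], [0, 0, 0], 0.7],
  [[0, 0, 0], [0, 0, 0], 0.7],
])

```text
time: 6.63
position: [0.453, 0.1934, 0.0395]
tool_rot: [1.932, 2.475, 0.004]
ft_force: [0.4, 1.0, -0.4]
grip_width: 0.519
```

```bash
python3 - <<'E'
from h import *
st,c,im,d=shot("w5");plan([.5687,-.0055,.07],13.8,st)
cv2.imwrite("pics/w5z.png",cv2.resize(im[150:350,160:360],None,fx=3,fy=3,interpolation=cv2.INTER_CUBIC))
E
```

```text
yaw now 14.05 shift [-221.    64.   -30.3] turn [0.17 0.   0.25] pos [0.453  0.1934 0.0395] t 6.63 w 45.2
```

View pics/w5z.png

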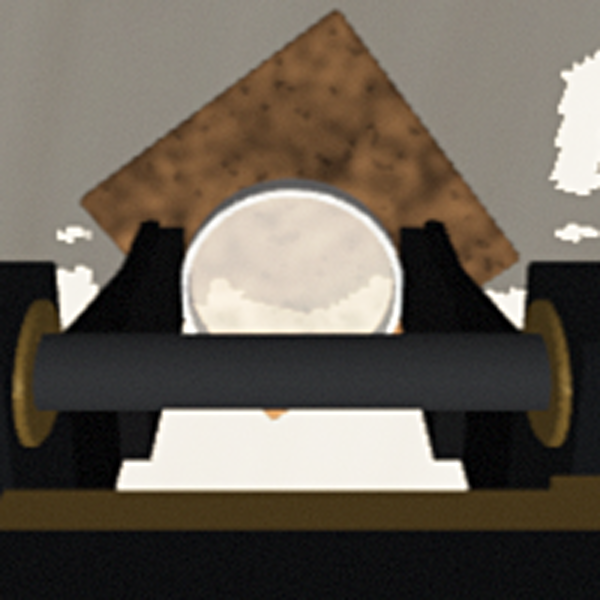

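>>> arm_command([
  [[-8, 2, -15], [0, 0, 0], 0.7],
  [[-20, 6, -18], [0, 0, 0], 0.7],
  [[-28, 8, -9], [0, 0, 0], 0.7],
  [[-30, 9, 0], [0, 0, 0], 0.7],
  [[-30, 9, 0], [0, 0, 0], 0.7],
  [[-30, 9, 0], [0, 0, 0], 0.7],
  [[-30, 9, 0], [0, 0, 0], 0.7],
  [[-25, 7, 0], [0, 0, 0], 0.7],
])

```text
time: 7.35
position: [0.5588, 0.0094, 0.0796]
tool_rot: [1.934, 2.474, -0.001]
ft_force: [0.5, -0.9, -0.1]
grip_width: 0.514
```

>>> arm_command([
  [[-14, 4, 0], [0, 0, 0.2], 0.7],
  [[-6, 1, 0], [0, 0, 0], 0.7],
  [[0, 0, 0], [0, 0, 0], 0.7],
  [[0, 0, 0], [0, 0, 0], 0.7],
  [[0, 0, 0], [0, 0, 0], 0.7],
])

```text
time: 7.77
position: [0.5667, -0.0037, 0.0795]
tool_rot: [-1.933, -2.475, -0.0]
ft_force: [-0.3, -0.2, -0.7]
grip_width: 0.515
```

```bash
python3 - <<'E'
from h import *
st,c,im,d=shot("w6");plan([.5687,-.0055,.03],13.8,st)
cv2.imwrite("pics/w6z.png",cv2.resize(im[120:320,160:360],None,fx=3,fy=3,interpolation=cv2.INTER_CUBIC))
E
```

```text
yaw now 14.02 shift [-2.3  1.5 49.5] turn [-0.02 -0.05  0.22] pos [ 0.5667 -0.0037  0.0795] t 7.77 w 44.8
```

View pics/w6z.png

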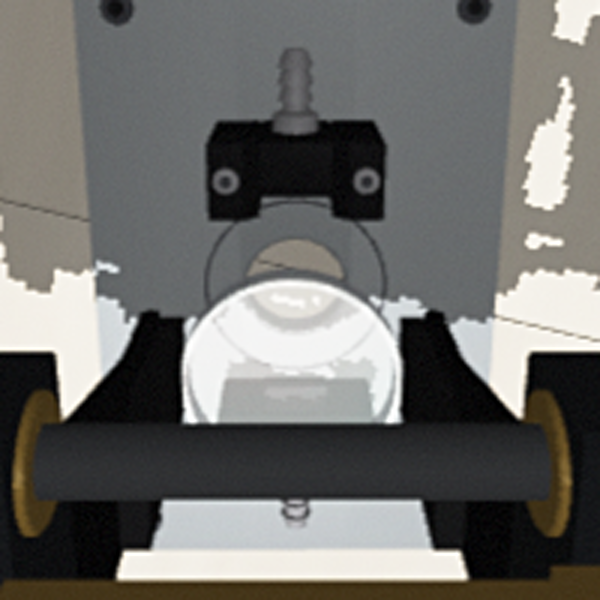

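>>> arm_command([
  [[-1, 0.6, 5], [0, 0, 0.2], 0.7],
  [[-1.3, 0.6, 10], [0, 0, 0], 0.7],
  [[0, 0, 10], [0, 0, 0], 0.7],
  [[0, 0, 10], [0, 0, 0], 0.7],
  [[0, 0, 7], [0, 0, 0], 0.7],
  [[0, 0, 1.5], [0, 0, 0], 0.7],
  [[0, 0, 0], [0, 0, 0], 0.7],
  [[0, 0, 0], [0, 0, 0], 0.7],
])

```text
time: 8.48
position: [0.5693, -0.0079, 0.036]
tool_rot: [-1.942, -2.47, -0.0]
ft_force: [-0.0, 0.4, -0.1]
grip_width: 0.523
```

```bash
python3 - <<'E'
from h import *
st,c,im,d=shot("w7");plan([.5687,-.0055,.0295],13.8,st)
cv2.imwrite("pics/w7z.png",cv2.resize(im[150:350,160:360],None,fx=3,fy=3,interpolation=cv2.INTER_CUBIC))
E
```

```text
yaw now 13.66 shift [ 2.5 -0.   6.5] turn [-0.   -0.01 -0.14] pos [ 0.5693 -0.0079  0.036 ] t 8.48 w 45.5
```

View pics/w7z.png

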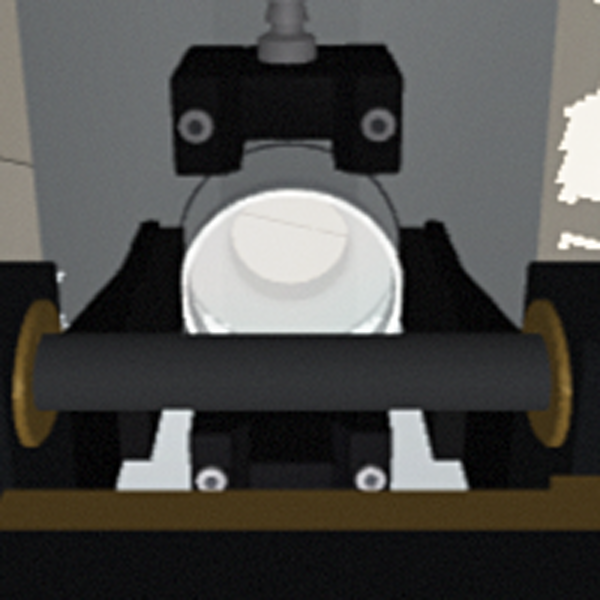

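>>> arm_command([
  [[1.5, 0, 0], [0, 0, 0], 0.7],
  [[1.5, 0, 0], [0, 0, 0], 0.7],
  [[0, 0, 0], [0, 0, 0], 0.7],
  [[0, 0, 0], [0, 0, 0], 0.7],
])

```text
time: 8.87
position: [0.5686, -0.0049, 0.0363]
tool_rot: [1.941, 2.47, 0.0]
ft_force: [-0.8, 1.5, 0.1]
grip_width: 0.517
```

```bash
python3 - <<'E'
from h import *
plan([.5687,-.0055,.0295],13.8)
st,c,im,d=shot("w8");plan([.5687,-.0055,.0295],13.8)
cv2.imwrite("pics/w8z.png",cv2.resize(im[170:290,180:340],None,fx=5,fy=5,interpolation=cv2.INTER_CUBIC))
E
```

```text
yaw now 13.67 shift [-0.6 -0.1  6.8] turn [ 0.03  0.02 -0.13] pos [ 0.5686 -0.0049  0.0363] t 8.87 w 44.9
yaw now 13.66 shift [-0.5 -0.   6.8] turn [ 0.02  0.02 -0.14] pos [ 0.5686 -0.005   0.0363] t 8.92 w 44.8
```

View pics/w8z.png

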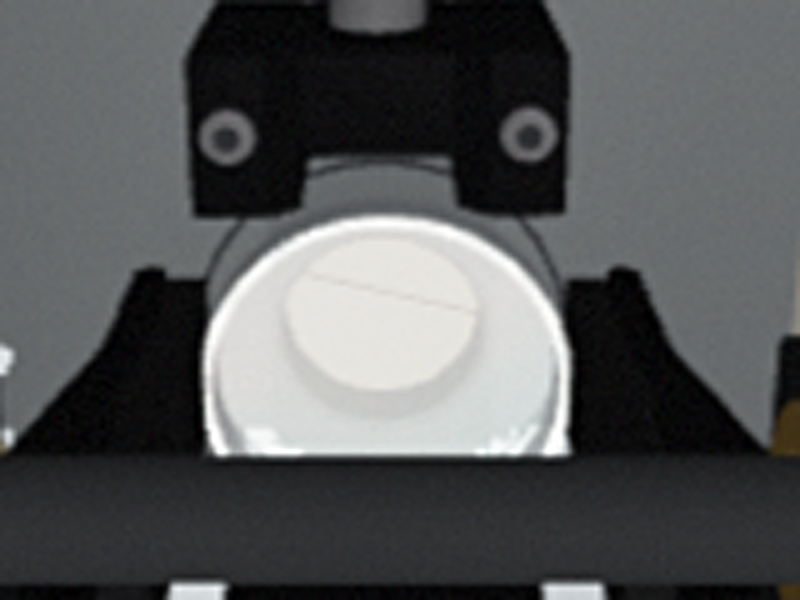

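>>> arm_command([
  [[0.3, -0.5, 2], [0, 0, 0], 0.7],
  [[0, 0, 2], [0, 0, 0], 0.7],
  [[0, 0, 1], [0, 0, 0], 0.7],
  [[0, 0, 0.5], [0, 0, 0], 0.7],
  [[0, 0, 0.5], [0, 0, 0], 0.7],
  [[0, 0, 0], [0, 0, 0], 0.7],
  [[0, 0, 0], [0, 0, 0], 0.7],
])

```text
time: 9.5
position: [0.568, -0.0049, 0.03]
tool_rot: [-1.942, -2.47, 0.0]
ft_force: [0.1, 0.3, -0.1]
grip_width: 0.513
```

>>> arm_command([
  [[0, 0, 0.5], [0, 0, 0], 0.7],
  [[0, 0, 0.5], [0, 0, 0], 0.7],
  [[0, 0, 0], [0, 0, 0], 0.7],
])

```text
time: 9.75
position: [0.5681, -0.0049, 0.0296]
tool_rot: [1.941, 2.469, -0.0]
ft_force: [-1.7, -0.6, 5.2]
grip_width: 0.521
```

>>> arm_command([
  [[0, 0, 0], [0, 0, 0], 0.44],
  [[0, 0, 0], [0, 0, 0], 0.38],
  [[0, 0, 0], [0, 0, 0], 0.3],
  [[0, 0, 0], [0, 0, 0], 0.3],
  [[0, 0, 0], [0, 0, 0], 0.3],
  [[0, 0, -5], [0, 0, 0], 0.3],
])

```text
time: 10.25
position: [0.5671, -0.005, 0.0332]
tool_rot: [-1.941, -2.468, 0.002]
ft_force: [-0.3, -0.8, 0.1]
grip_width: 0.692
```

>>> arm_command([
  [[0, 0, -15], [0, 0, 0], 0.3],
  [[0, 0, -25], [0, 0, 0], 0.3],
  [[0, 0, -25], [0, 0, 0], 0.3],
  [[0, 0, -20], [0, 0, 0], 0.3],
  [[0, 0, -5], [0, 0, 0], 0.3],
  [[0, 0, 0], [0, 0, 0], 0.3],
  [[0, 0, 0], [0, 0, 0], 0.3],
])

```text
time: 10.83
position: [0.5676, -0.0051, 0.1236]
tool_rot: [-1.942, -2.47, 0.001]
ft_force: [-1.0, -0.4, -0.1]
grip_width: 0.7
```

```bash
python3 - <<'E'
from h import *
st,c,im,d=shot("w9");plan([.5687,-.0055,.0295],13.8,st)
cv2.imwrite("pics/w9z.png",cv2.resize(im[110:270,180:340],None,fx=4,fy=4,interpolation=cv2.INTER_CUBIC))
E
```

```text
yaw now 13.65 shift [-0.6  1.  94.1] turn [-0.03  0.02 -0.15] pos [ 0.5676 -0.0051  0.1236] t 10.83 w 60.9
```

View pics/w9z.png

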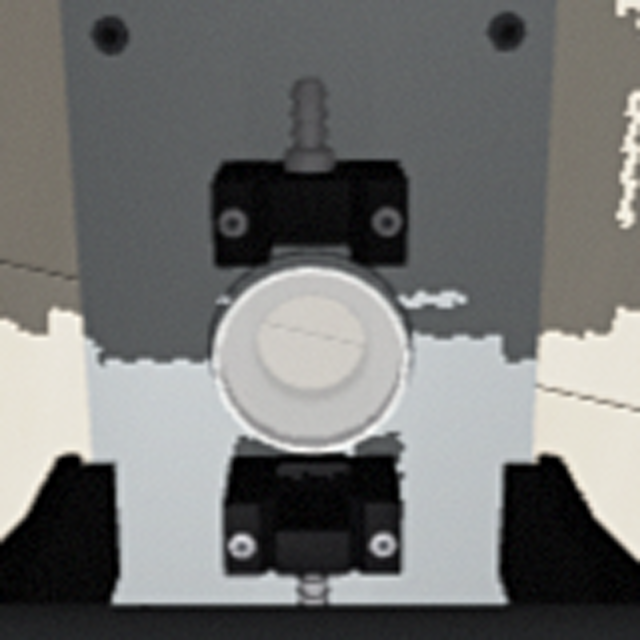

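```bash
python3 - <<'E'
from h import *
c,im,d=load("w9")
g=lambda u,v,z: ray(c,u/4+180-.4,v/4+110-.4,z)[:2]
B=[g(232,222,.042),g(387,222,.042),g(242,545,.042),g(383,545,.042)]
print(np.array(B).round(4),np.mean(B,0).round(4))
print("disc",np.mean([g(213,355,.022),g(408,355,.022)],0).round(4),np.mean([g(310,268,.022),g(310,452,.022)],0).round(4),np.linalg.norm(g(310,268,.022)-g(310,452,.022)))
b=np.array(B);v=b[0]-b[2];print(np.degrees(np.arctan2(-v[0],v[1])));v=b[1]-b[3];print(np.degrees(np.arctan2(-v[0],v[1])))
Q=cloud(c,d)
m=(d>0)&(Q[...,2]>.036)&(Q[...,2]<.05)&(abs(Q[...,0]-.56)<.08)&(abs(Q[...,1])<.08)
n,l,s,ce=cv2.connectedComponentsWithStats(m.astype(np.uint8))
for i in range(1,n):
    if s[i,4]>200:
        P=Q[l==i];print(s[i,4],ce[i],cv2.minAreaRect((P[:,:2]*1000).astype(np.float32)))
# ring: rows for arms
rows([.497,-.297,.14],14-90+0,14)
E
```

```text
[[ 0.5437  0.0268]
 [ 0.575   0.0344]
 [ 0.562  -0.0453]
 [ 0.5931 -0.0378]] [ 0.5685 -0.0055]
disc [ 0.568  -0.0039] [ 0.5683 -0.0056] 0.04542931842296168
14.216416350972574
14.067912899212466
964 [256.79875519 163.62448133] ((559.1897583007812, 30.198291778564453), (40.98816680908203, 19.076337814331055), 14.187247276306152)
799 [257.15018773 244.03754693] ((576.7833251953125, -41.05290985107422), (40.36149978637695, 20.46185874938965), 13.931793212890625)
yaw now 13.65 shift [-267.1 -137.   -17. ] turn [-1.000e-01  7.000e-02  8.965e+01] pos [ 0.5671 -0.0051  0.1228] t 10.88 w 61.1
[[-19.1,-9.8,-1.2],[0,0,6.40],G], [[-20.1,-7.6,-1.2],[0,0,6.40],G], [[-20.8,-5.3,-1.2],[0,0,6.40],G], [[-21.2,-3.0,-1.2],[0,0,6.40],G], [[-21.4,-0.6,-1.2],[0,0,6.40],G], [[-21.4,1.8,-1.2],[0,0,6.40],G], [[-21.0,4.2,-1.2],[0,0,6.40],G], [[-20.4,6.5,-1.2],[0,0,6.40],G], [[-19.6,8.7,-1.2],[0,0,6.40],G], [[-18.5,10.9,-1.2],[0,0,6.40],G], [[-17.2,12.9,-1.2],[0,0,6.40],G], [[-15.6,14.7,-1.2],[0,0,6.40],G], [[-13.9,16.3,-1.2],[0,0,6.40],G], [[-12.0,17.8,-1.2],[0,0,6.40],G],
```

```bash
python3 - <<'E'
from h import *
rows([.497,-.297,.13],-72.4,13)
E
```

```text
yaw now 13.65 shift [-267.1 -137.    -7. ] turn [-1.000e-01  7.000e-02  8.605e+01] pos [ 0.5671 -0.0051  0.1228] t 10.88 w 61.1
[[-20.5,-10.5,-0.5],[0,0,6.62],G], [[-21.6,-8.1,-0.5],[0,0,6.62],G], [[-22.4,-5.6,-0.5],[0,0,6.62],G], [[-22.9,-2.9,-0.5],[0,0,6.62],G], [[-23.1,-0.3,-0.5],[0,0,6.62],G], [[-23.0,2.4,-0.5],[0,0,6.62],G], [[-22.5,5.0,-0.5],[0,0,6.62],G], [[-21.8,7.6,-0.5],[0,0,6.62],G], [[-20.8,10.1,-0.5],[0,0,6.62],G], [[-19.5,12.4,-0.5],[0,0,6.62],G], [[-17.9,14.5,-0.5],[0,0,6.62],G], [[-16.1,16.5,-0.5],[0,0,6.62],G], [[-14.1,18.3,-0.5],[0,0,6.62],G],
```

>>> arm_command([
  [[-20.5, -10.5, 0], [0, 0, 6.6], 0.1],
  [[-21.6, -8, 0], [0, 0, 6.6], 0.1],
  [[-22.4, -5.6, 0], [0, 0, 6.6], 0.1],
  [[-23, -3, 0], [0, 0, 6.6], 0.1],
  [[-23, -0.3, 0], [0, 0, 6.6], 0.1],
  [[-23, 2.4, 0], [0, 0, 6.6], 0.1],
  [[-22.5, 5, 0], [0, 0, 6.6], 0.1],
  [[-22, 7.6, 0], [0, 0, 6.6], 0.1],
])

```text
time: 11.55
position: [0.5234, -0.1854, 0.1222]
tool_rot: [-2.839, -1.34, 0.003]
ft_force: [0.6, 0.3, -0.0]
grip_width: 0.899
```

>>> arm_command([
  [[-21, 10, 0], [0, 0, 6.6], 0.1],
  [[-19.5, 12.4, 0], [0, 0, 6.6], 0.1],
  [[-18, 14.5, 0], [0, 0, 6.6], 0.1],
  [[-16, 16.5, 0], [0, 0, 6.6], 0.1],
  [[-14, 18.3, 0], [0, 0, 6.8], 0.1],
  [[0, 0, 0], [0, 0, 0], 0.1],
  [[0, 0, 0], [0, 0, 0], 0.1],
  [[0, 0, 0], [0, 0, 0], 0.1],
])

```text
time: 12.22
position: [0.4979, -0.2959, 0.1226]
tool_rot: [-3.102, -0.484, 0.002]
ft_force: [-0.2, 0.6, 0.4]
grip_width: 0.899
```

```bash
python3 - <<'E'
from h import *
st,c,im,d=shot("w10");plan([.497,-.297,.03],-72.4,st)
cv2.imwrite("pics/w10.png",im)
cv2.imwrite("pics/w10z.png",cv2.convertScaleAbs(cv2.resize(im[110:270,160:350],None,fx=4,fy=4,interpolation=cv2.INTER_CUBIC),alpha=1.8))
Q=cloud(c,d)
for t in ["port_ring"]:
    for x in models.silhouettes("wrist",t)[:1]:
        m=x["pixels"];np.save("pics/w10m.npy",m);print(x["conf"],m.sum(),np.median(Q[m&(d>0)],0).round(4))
E
```

```text
yaw now -72.26 shift [-1.1  1.  92.6] turn [-0.14  0.07  0.14] pos [ 0.4979 -0.2959  0.1226] t 12.22 w 78.2
0.87 1380 [ 0.4984 -0.2979  0.0142]
```

View pics/w10z.png

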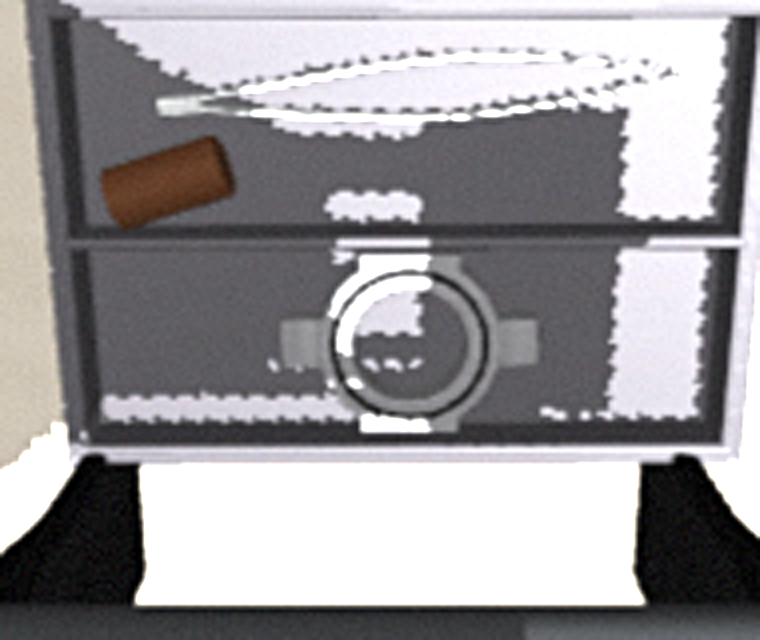

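```bash
python3 - <<'E'
from h import *
c,im,d=load("w10")
g=lambda u,v,z: ray(c,u/4+160-.4,v/4+110-.4,z)[:2]
a,b=g(281,342,.013),g(538,342,.013);print(a,b,np.linalg.norm(a-b),np.degrees(np.arctan2(*(a-b)[::-1])))
p=np.mean([a,b],0);q=g(409,342.8,.015);print(p,q)
p=np.mean([p,q],0)
plan([*p,.03],-72.3)
E
```

```text
[ 0.48973308 -0.26899485] [ 0.50859878 -0.32797345] 0.06192245481846205 107.73810713072216
[ 0.49916593 -0.29848415] [ 0.49952362 -0.29821843]
yaw now -72.19 shift [-0.1  3.3 93.2] turn [-0.09  0.03  0.11] pos [ 0.4985 -0.2953  0.1232] t 12.32 w 78.1
```

>>> arm_command([
  [[0, 1.5, 15], [0, 0, 0], 0.1],
  [[0, 1.5, 20], [0, 0, 0], 0.1],
  [[0, 0.3, 20], [0, 0, 0], 0.1],
  [[0, 0, 20], [0, 0, 0], 0.1],
  [[0, 0, 10], [0, 0, 0], 0.1],
  [[0, 0, 3], [0, 0, 0], 0.1],
  [[0, 0, 0], [0, 0, 0], 0.1],
  [[0, 0, 0], [0, 0, 0], 0.1],
])

```text
time: 12.98
position: [0.5002, -0.3002, 0.037]
tool_rot: [3.103, 0.483, 0.002]
ft_force: [0.6, -0.0, -0.3]
grip_width: 0.901
```

```bash
python3 - <<'E'
from h import *
st,c,im,d=shot("w11");plan([.4993,-.2984,.019],-72.3,st)
cv2.imwrite("pics/w11z.png",cv2.convertScaleAbs(cv2.resize(im[150:330,150:370],None,fx=3.5,fy=3.3,interpolation=cv2.INTER_CUBIC),alpha=1.8))
plan([.4993,-.2984,.019],-72.3)
E
```

```text
yaw now -72.3 shift [-0.3 -2.  18. ] turn [ 0.06 -0.06 -0.  ] pos [ 0.5002 -0.3002  0.037 ] t 12.98 w 78.4
yaw now -72.32 shift [-0.4 -2.3 18.3] turn [ 0.09 -0.08 -0.02] pos [ 0.5004 -0.3004  0.0373] t 13.03 w 78.2
```

View pics/w11z.png

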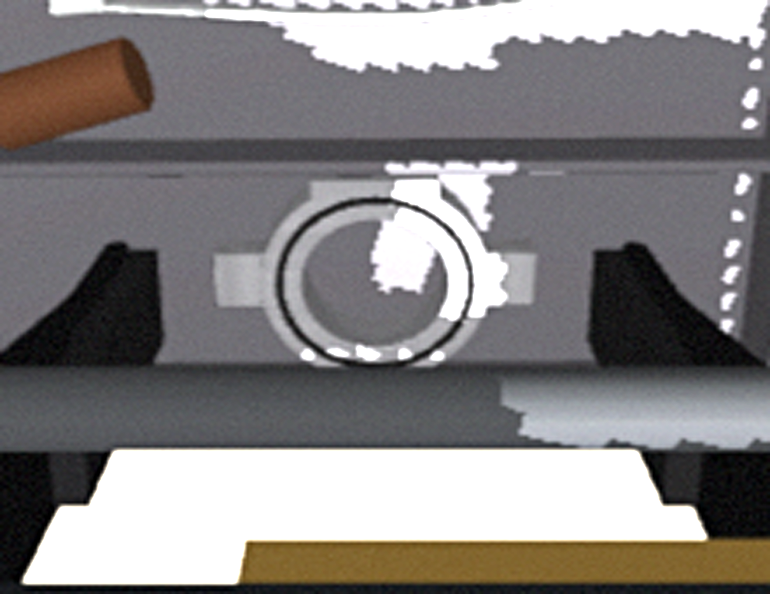

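>>> arm_command([
  [[0, 0, 6], [0, 0, 0], 0.1],
  [[0, 0, 6], [0, 0, 0], 0.1],
  [[0, 0, 4], [0, 0, 0], 0.1],
  [[0, 0, 1.5], [0, 0, 0], 0.1],
  [[0, 0, 0], [0, 0, 0], 0.1],
  [[0, 0, 0], [0, 0, 0], 0.25],
  [[0, 0, 0], [0, 0, 0], 0.27],
  [[0, 0, 0], [0, 0, 0], 0.3],
])

```text
time: 13.7
position: [0.4994, -0.3003, 0.0187]
tool_rot: [3.104, 0.482, 0.0]
ft_force: [-0.1, 0.9, -0.3]
grip_width: 0.761
```

>>> arm_command([
  [[0, 0, 0], [0, 0, 0], 0.4],
  [[0, 0, 0], [0, 0, 0], 0.5],
  [[0, 0, 0], [0, 0, 0], 0.5],
  [[0, 0, -2], [0, 0, 0], 0.5],
  [[0, 0, -4], [0, 0, 0], 0.5],
  [[0, 0, -4], [0, 0, 0], 0.5],
  [[0, 0, 0], [0, 0, 0], 0.5],
])

```text
time: 14.28
position: [0.5, -0.3006, 0.0296]
tool_rot: [3.103, 0.482, 0.002]
ft_force: [0.3, -0.5, -0.5]
grip_width: 0.704
```

```bash
python3 - <<'E'
from h import *
st,c,im,d=shot("w12");plan([.4993,-.2984,.019],-72.3,st)
cv2.imwrite("pics/w12z.png",cv2.convertScaleAbs(cv2.resize(im[150:330,150:370],None,fx=3.5,fy=3.3,interpolation=cv2.INTER_CUBIC),alpha=1.8))
E
```

```text
yaw now -72.35 shift [ 0.  -2.3 10.6] turn [ 0.08 -0.06 -0.05] pos [ 0.5    -0.3006  0.0296] t 14.28 w 61.2
```

View pics/w12z.png

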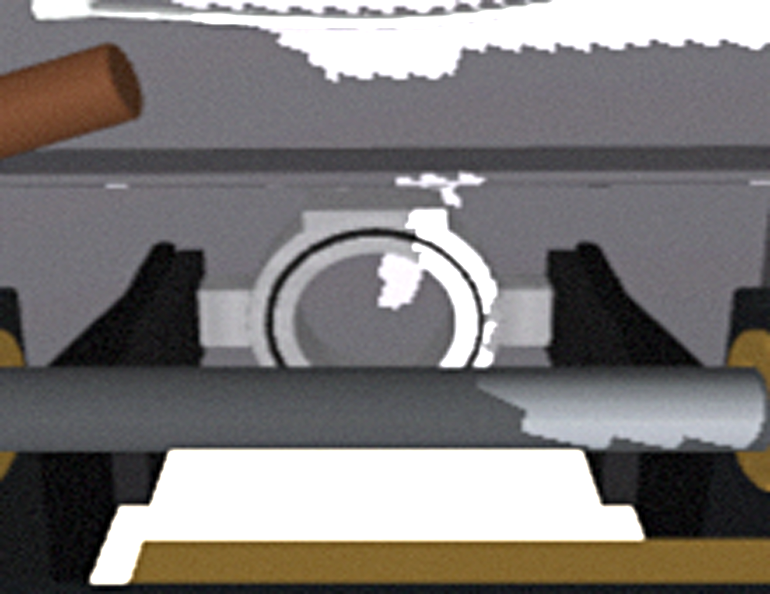

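```bash
python3 - <<'E'
from h import *
plan([.514,-.1377,.06],-76)
E
```

```text
yaw now -72.35 shift [  62.9 -150.8  -30.8] turn [ 0.06 -0.05  3.65] pos [ 0.4998 -0.3005  0.0293] t 14.33 w 61.6
```

>>> arm_command([
  [[0, 0, -12], [0, 0, 0], 0.5],
  [[2, -5, -15], [0, 0, 0], 0.5],
  [[6, -15, -8], [0, 0, 0], 0.5],
  [[9, -23, 0], [0, 0, 0], 0.5],
  [[11, -27, 0], [0, 0, 0], 0.5],
  [[11, -27, 0], [0, 0, 0], 0.5],
  [[10, -25, 0], [0, 0, 0], 0.5],
  [[8, -18, 0], [0, 0, 0], 0.5],
])

```text
time: 15.0
position: [0.5113, -0.1452, 0.0643]
tool_rot: [-3.103, -0.487, -0.001]
ft_force: [-0.4, 0.1, -0.4]
grip_width: 0.707
```

>>> arm_command([
  [[4, -8, 0], [0, 0, 2], 0.5],
  [[2, -3, 0], [0, 0, 1.6], 0.5],
  [[0, 0, 10], [0, 0, 0], 0.5],
  [[0, 0, 15], [0, 0, 0], 0.5],
  [[0, 0, 10], [0, 0, 0], 0.5],
  [[0, 0, 5], [0, 0, 0], 0.5],
  [[0, 0, 0], [0, 0, 0], 0.5],
])

```text
time: 15.58
position: [0.5122, -0.137, 0.0219]
tool_rot: [-3.117, -0.384, 0.005]
ft_force: [0.1, 0.5, -0.8]
grip_width: 0.709
```

```bash
python3 - <<'E'
from h import *
st,c,im,d=shot("w13");plan([.514,-.1377,.0157],-76)
cv2.imwrite("pics/w13.png",im)
E
```

```text
yaw now -75.96 shift [0.9 0.8 7. ] turn [-0.05  0.09  0.04] pos [ 0.513  -0.1372  0.0228] t 15.63 w 61.4
```

View pics/w13.png

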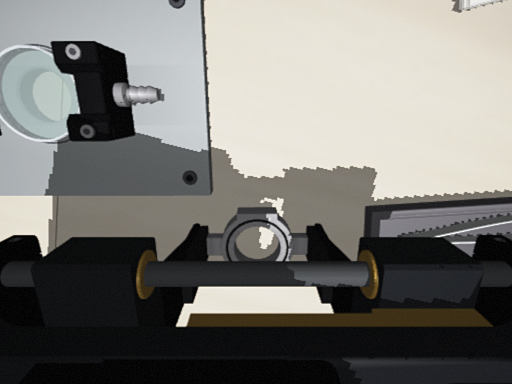

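>>> arm_command([
  [[0, 0, 2.5], [0, 0, 0], 0.5],
  [[0, 0, 2], [0, 0, 0], 0.5],
  [[0, 0, 1], [0, 0, 0], 0.5],
  [[0, 0, 0.5], [0, 0, 0], 0.5],
  [[0, 0, 0], [0, 0, 0], 0.5],
  [[0, 0, 0], [0, 0, 0], 0.5],
])

```text
time: 16.13
position: [0.5138, -0.1373, 0.0177]
tool_rot: [3.118, 0.384, 0.0]
ft_force: [-0.6, 0.3, 0.4]
grip_width: 0.707
```

>>> arm_command([
  [[0, 0, 0.5], [0, 0, 0], 0.5],
  [[0, 0, 0.5], [0, 0, 0], 0.5],
  [[0, 0, 0], [0, 0, 0], 0.5],
])

```text
time: 16.38
position: [0.5136, -0.1373, 0.0165]
tool_rot: [3.118, 0.384, -0.0]
ft_force: [-0.7, 0.7, -1.2]
grip_width: 0.704
```

>>> arm_command([
  [[0, 0, 0.5], [0, 0, 0], 0.5],
  [[0, 0, 0.5], [0, 0, 0], 0.5],
  [[0, 0, 0], [0, 0, 0], 0.5],
])

```text
time: 16.63
position: [0.5138, -0.1373, 0.0157]
tool_rot: [3.118, 0.384, -0.0]
ft_force: [-1.1, -0.2, 2.3]
grip_width: 0.707
```

>>> arm_command([
  [[0, 0, 0], [0, 0, 0], 0.26],
  [[0, 0, 0], [0, 0, 0], 0.2],
  [[0, 0, 0], [0, 0, 0], 0.2],
  [[0, 0, 0], [0, 0, 0], 0.2],
  [[0, 0, -5], [0, 0, 0], 0.2],
  [[0, 0, -20], [0, 0, 0], 0.2],
  [[0, 0, -25], [0, 0, -6.5], 0.2],
  [[0, 0, -25], [0, 0, -7], 0.3],
])

```text
time: 17.3
position: [0.5132, -0.137, 0.0912]
tool_rot: [-3.048, -0.756, 0.002]
ft_force: [-0.4, 0.5, -0.1]
grip_width: 0.776
```

>>> arm_command([
  [[0, 0, -25], [0, 0, -7], 0.3],
  [[0, 0, 0], [0, 0, -7], 0.3],
  [[0, 0, 0], [0, 0, -7], 0.3],
  [[0, 0, 0], [0, 0, -7], 0.3],
  [[0, 0, 0], [0, 0, -7], 0.3],
  [[0, 0, 0], [0, 0, -7], 0.3],
  [[0, 0, 0], [0, 0, -7], 0.3],
  [[0, 0, 0], [0, 0, -7], 0.3],
])

```text
time: 17.97
position: [0.5137, -0.1373, 0.1159]
tool_rot: [2.336, 2.1, -0.0]
ft_force: [1.2, 0.4, 0.5]
grip_width: 0.701
```

>>> arm_command([
  [[0, 0, 0], [0, 0, -7], 0.3],
  [[0, 0, 0], [0, 0, -7], 0.3],
  [[0, 0, 0], [0, 0, -6.5], 0.3],
  [[0, 0, 0], [0, 0, 0], 0.3],
  [[0, 0, 0], [0, 0, 0], 0.3],
  [[0, 0, 0], [0, 0, 0], 0.3],
  [[0, 0, 0], [0, 0, 0], 0.3],
])

```text
time: 18.55
position: [0.5137, -0.1373, 0.1157]
tool_rot: [1.935, 2.474, -0.0]
ft_force: [-0.5, -0.3, 0.5]
grip_width: 0.7
```

```bash
python3 - <<'E'
from h import *
st,c,im,d=shot("w14");plan([.5138,-.1373,.03],14,st)
cv2.imwrite("pics/w14z.png",cv2.resize(im[100:260,160:360],None,fx=4,fy=3.75,interpolation=cv2.INTER_CUBIC))
E
```

```text
yaw now 13.94 shift [-0.   0.1 85.7] turn [ 0.    0.01 -0.06] pos [ 0.5137 -0.1373  0.1157] t 18.55 w 60.9
```

View pics/w14z.png

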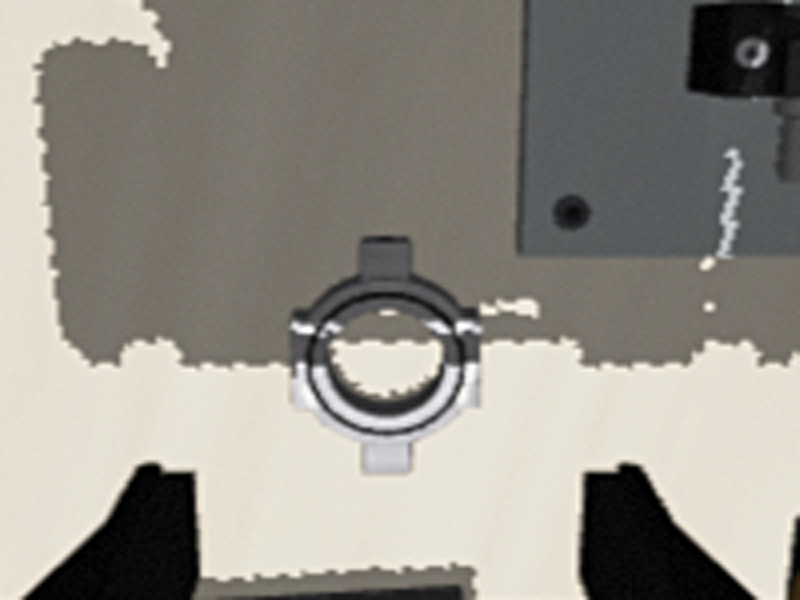

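```bash
python3 - <<'E'
from h import *
c,im,d=load("w14")
g=lambda u,v,z: ray(c,u/4+160-.4,v/3.75+100-.4,z)[:2]
print("groove",np.mean([g(307,358,.012),g(468,358,.012)],0),np.mean([g(387,290,.012),g(387,432,.012)],0))
print("lugs",np.mean([g(386,240,.010),g(387,472,.010)],0),"sh",np.mean([g(291,357,.012),g(481,357,.012)],0))
a,b=g(386,240,.010),g(386.5,472,.010);print(np.degrees(np.arctan2(*(a-b)[::-1]))-90,np.linalg.norm(a-b))
plan([*np.mean([g(387,290,.012),g(387,432,.012)],0),.03],14)
E
```

```text
groove [ 0.51282787 -0.13371232] [ 0.51299579 -0.13487947]
lugs [ 0.51286691 -0.13485612] sh [ 0.51242197 -0.13354223]
13.96968840105015 0.06144398867251091
yaw now 13.97 shift [ 2.5 -0.1 85.6] turn [ 0.    0.01 -0.03] pos [ 0.5137 -0.1372  0.1156] t 18.6 w 60.8
```

>>> arm_command([
  [[0, 0, 15], [0, 0, 0], 0.3],
  [[0, 0, 25], [0, 0, 0], 0.3],
  [[0, 0, 25], [0, 0, 0], 0.3],
  [[0, 0, 18], [0, 0, 0], 0.3],
  [[0, 0, 8], [0, 0, 0], 0.3],
  [[0, 0, 4], [0, 0, 0], 0.3],
  [[0, 0, 3], [0, 0, 0], 0.3],
  [[0, 0, 0], [0, 0, 0], 0.3],
])

```text
time: 19.27
position: [0.5142, -0.1373, 0.0179]
tool_rot: [1.933, 2.476, 0.0]
ft_force: [-0.5, 0.5, 0.2]
grip_width: 0.699
```

```bash
python3 - <<'E'
from h import *
st,c,im,d=shot("w15");plan([.5138,-.1373,.0165],14,st)
cv2.imwrite("pics/w15z.png",cv2.resize(im[150:350,160:360],None,fx=3,fy=3,interpolation=cv2.INTER_CUBIC))
E
```

```text
yaw now 14.04 shift [ 0.1 -0.4  1.4] turn [0.04 0.02 0.04] pos [ 0.5142 -0.1373  0.0179] t 19.27 w 60.9
```

View pics/w15z.png

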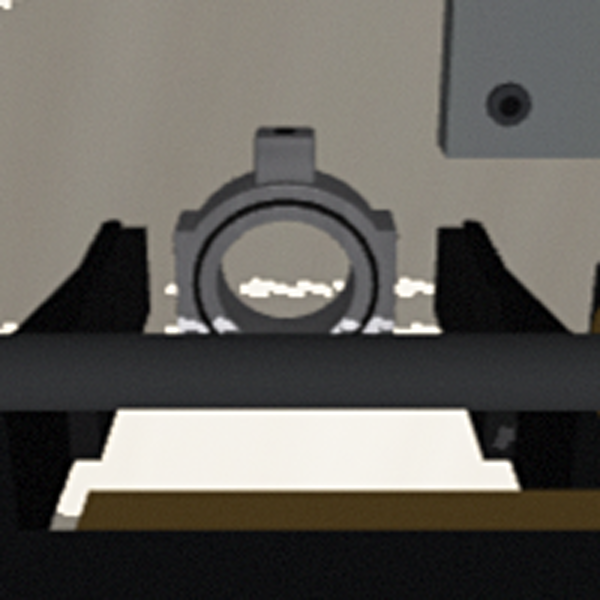

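>>> arm_command([
  [[0, -0.7, 0.7], [0, 0, 0], 0.3],
  [[0, -0.7, 0.7], [0, 0, 0], 0.3],
  [[0, 0, 0], [0, 0, 0], 0.4],
  [[0, 0, 0], [0, 0, 0], 0.46],
  [[0, 0, 0], [0, 0, 0], 0.5],
  [[0, 0, 0], [0, 0, 0], 0.6],
  [[0, 0, 0], [0, 0, 0], 0.7],
  [[0, 0, 0], [0, 0, 0], 0.7],
], force=25)

```text
time: 19.98
position: [0.5126, -0.1377, 0.0164]
tool_rot: [1.933, 2.476, 0.0]
ft_force: [-0.5, 0.6, 2.1]
grip_width: 0.515
```

>>> arm_command([
  [[0, 0, -3], [0, 0, 0], 0.7],
  [[0, 0, -12], [0, 0, 0], 0.7],
  [[0, 0, -20], [0, 0, 0], 0.7],
  [[0, 0, -20], [0, 0, 0], 0.7],
  [[0, 0, -8], [0, 0, 0], 0.7],
  [[0, 0, 0], [0, 0, 0], 0.7],
  [[0, 0, 0], [0, 0, 0], 0.7],
])

```text
time: 20.57
position: [0.5124, -0.1378, 0.0795]
tool_rot: [1.933, 2.476, -0.0]
ft_force: [-0.4, -0.1, -1.5]
grip_width: 0.514
```

```bash
python3 - <<'E'
from h import *
st,c,im,d=shot("w16");plan([.5691,-.0079,.08],14,st)
cv2.imwrite("pics/w16z.png",cv2.resize(im[150:350,160:360],None,fx=3,fy=3,interpolation=cv2.INTER_CUBIC))
E
```

```text
yaw now 14.04 shift [112.3  86.5  -0.6] turn [0.03 0.05 0.04] pos [ 0.5124 -0.1378  0.0795] t 20.57 w 44.7
```

View pics/w16z.png

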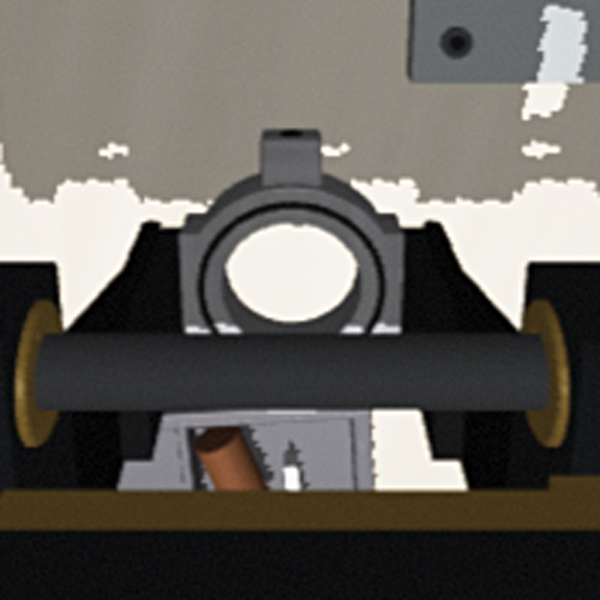

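>>> arm_command([
  [[5, 4, 0], [0, 0, 0], 0.7],
  [[12, 9, 0], [0, 0, 0], 0.7],
  [[19, 15, 0], [0, 0, 0], 0.7],
  [[22, 17, 0], [0, 0, 0], 0.7],
  [[22, 17, 0], [0, 0, 0], 0.7],
  [[18, 14, 0], [0, 0, 0], 0.7],
  [[10, 7, 0], [0, 0, 0], 0.7],
  [[4, 3.5, 0], [0, 0, 0], 0.7],
])

```text
time: 21.28
position: [0.5688, -0.0048, 0.0782]
tool_rot: [-1.927, -2.479, -0.001]
ft_force: [-0.2, -0.0, 0.1]
grip_width: 0.513
```

>>> arm_command([
  [[0, 0, 3], [0, 0, 0], 0.7],
  [[0, 0, 6], [0, 0, 0], 0.7],
  [[0, 0, 2], [0, 0, 0], 0.7],
  [[0, 0, 0], [0, 0, 0], 0.7],
  [[0, 0, 0], [0, 0, 0], 0.7],
])

```text
time: 21.7
position: [0.5685, -0.0094, 0.0677]
tool_rot: [-1.935, -2.474, 0.002]
ft_force: [-0.2, 0.2, -0.7]
grip_width: 0.516
```

```bash
python3 - <<'E'
from h import *
st,c,im,d=shot("w17");plan([.5691,-.0079,.08],14,st)
cv2.imwrite("pics/w17z.png",cv2.resize(im[130:330,160:360],None,fx=3,fy=3,interpolation=cv2.INTER_CUBIC))
E
```

```text
yaw now 13.94 shift [  1.3   0.9 -12.3] turn [-0.06  0.02 -0.06] pos [ 0.5685 -0.0094  0.0677] t 21.7 w 44.9
```

View pics/w17z.png

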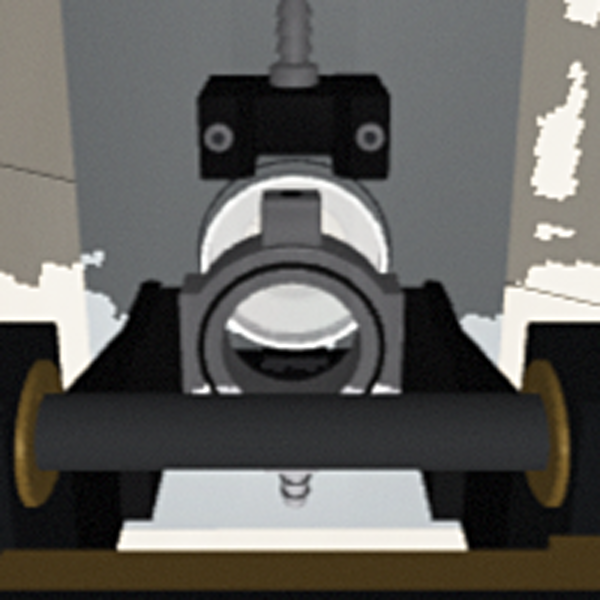

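>>> arm_command([
  [[0.7, 0.6, 3], [0, 0, 0], 0.7],
  [[0, 0, 4], [0, 0, 0], 0.7],
  [[0, 0, 2], [0, 0, 0], 0.7],
  [[0, 0, 0], [0, 0, 0], 0.7],
  [[0, 0, 0], [0, 0, 0], 0.7],
  [[0, 0, 0], [0, 0, 0], 0.7],
])

```text
time: 22.25
position: [0.5695, -0.0071, 0.0592]
tool_rot: [1.933, 2.476, -0.0]
ft_force: [0.4, -0.6, -0.3]
grip_width: 0.513
```

```bash
python3 - <<'E'
from h import *
st,c,im,d=shot("w18");plan([.5691,-.0079,.08],14,st)
cv2.imwrite("pics/w18z.png",cv2.resize(im[150:290,180:340],None,fx=4.5,fy=4.2,interpolation=cv2.INTER_CUBIC))
E
```

```text
yaw now 14.05 shift [ -0.7  -0.6 -20.8] turn [0.   0.   0.05] pos [ 0.5695 -0.0071  0.0592] t 22.25 w 44.6
```

View pics/w18z.png

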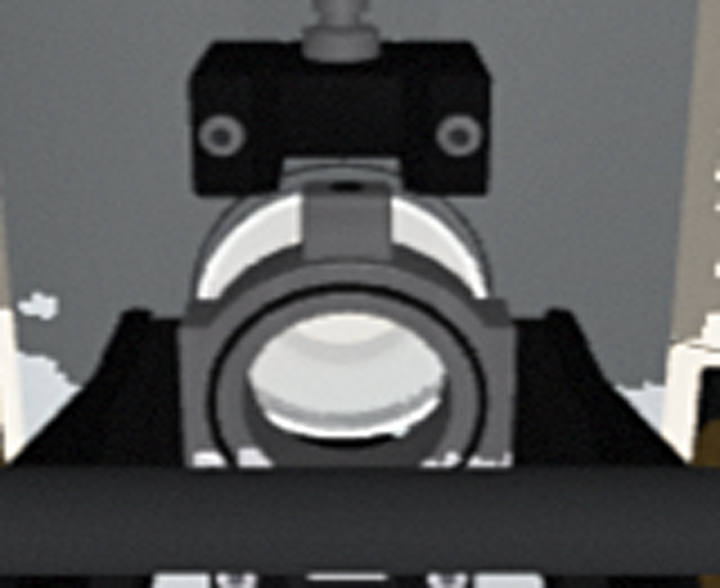

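>>> arm_command([
  [[-0.7, -0.9, 0], [0, 0, 0], 0.7],
  [[0, 0, 0], [0, 0, 0], 0.7],
  [[0, 0, 0], [0, 0, 0], 0.7],
  [[0, 0, 0], [0, 0, 0], 0.7],
])

```text
time: 22.63
position: [0.5688, -0.008, 0.0592]
tool_rot: [1.933, 2.476, -0.0]
ft_force: [-0.7, -0.4, -1.0]
grip_width: 0.511
```

```bash
python3 - <<'E'
from h import *
st,c,im,d=shot("w19");plan([.5691,-.0079,.08],14,st)
cv2.imwrite("pics/w19z.png",cv2.resize(im[150:290,180:340],None,fx=4.5,fy=4.2,interpolation=cv2.INTER_CUBIC))
E
```

```text
yaw now 14.05 shift [  0.1   0.3 -20.8] turn [0.01 0.01 0.05] pos [ 0.5688 -0.008   0.0592] t 22.63 w 44.5
```

View pics/w19z.png

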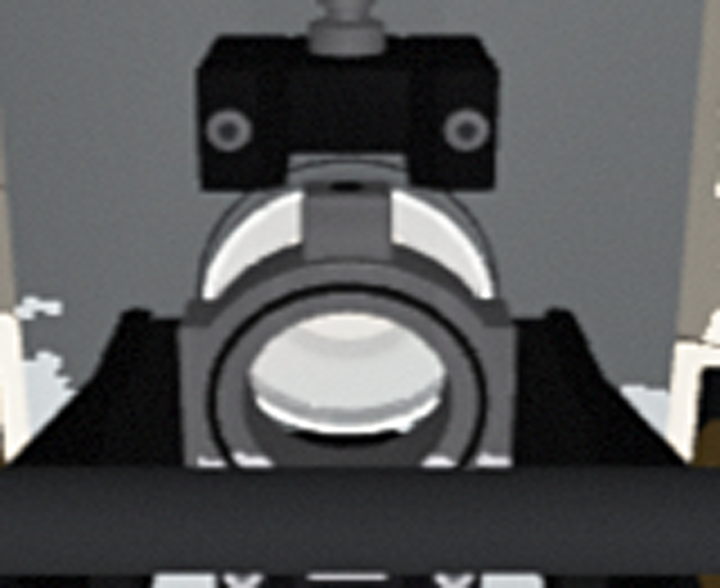

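>>> arm_command([
  [[0, 0, 2], [0, 0, 0], 0.7],
  [[0, 0, 3], [0, 0, 0], 0.7],
  [[0, 0, 3], [0, 0, 0], 0.7],
  [[0, 0, 3], [0, 0, 0], 0.7],
  [[0, 0, 2], [0, 0, 0], 0.7],
  [[0, 0, 1], [0, 0, 0], 0.7],
  [[0, 0, 0], [0, 0, 0], 0.7],
  [[0, 0, 0], [0, 0, 0], 0.7],
])

```text
time: 23.35
position: [0.5688, -0.008, 0.0451]
tool_rot: [-1.933, -2.476, 0.0]
ft_force: [-0.8, 0.2, -0.8]
grip_width: 0.513
```

>>> arm_command([
  [[0, 0, 2], [0, 0, 0], 0.7],
  [[0, 0, 2], [0, 0, 0], 0.7],
  [[0, 0, 1], [0, 0, 0], 0.7],
  [[0, 0, 0.5], [0, 0, 0], 0.7],
  [[0, 0, 0], [0, 0, 0], 0.7],
  [[0, 0, 0], [0, 0, 0], 0.7],
])

```text
time: 23.85
position: [0.5688, -0.008, 0.0396]
tool_rot: [1.933, 2.476, -0.0]
ft_force: [0.2, 0.4, -0.7]
grip_width: 0.514
```

>>> arm_command([
  [[0, 0, 0.5], [0, 0, 0], 0.7],
  [[0, 0, 0.5], [0, 0, 0], 0.7],
  [[0, 0, 0.4], [0, 0, 0], 0.7],
  [[0, 0, 0], [0, 0, 0], 0.7],
])

```text
time: 24.18
position: [0.5688, -0.008, 0.0384]
tool_rot: [1.933, 2.476, -0.0]
ft_force: [0.0, -0.3, 0.1]
grip_width: 0.511
```

>>> arm_command([
  [[0, 0, 0.4], [0, 0, 0], 0.7],
  [[0, 0, 0.4], [0, 0, 0], 0.7],
  [[0, 0, 0], [0, 0, 0], 0.7],
])

```text
time: 24.43
position: [0.5688, -0.008, 0.0383]
tool_rot: [1.933, 2.476, -0.001]
ft_force: [-3.3, 0.5, 6.8]
grip_width: 0.515
```

>>> arm_command([
  [[0, 0, 0], [0, 0, 0], 0.45],
  [[0, 0, 0], [0, 0, 0], 0.4],
  [[0, 0, 0], [0, 0, 0], 0.33],
  [[0, 0, 0], [0, 0, 0], 0.3],
  [[0, 0, 0], [0, 0, 0], 0.3],
  [[0, 0, 0], [0, 0, 0], 0.3],
  [[0, 0, -5], [0, 0, 0], 0.3],
])

```text
time: 25.02
position: [0.568, -0.0081, 0.0416]
tool_rot: [-1.932, -2.475, 0.002]
ft_force: [0.1, -0.6, -0.3]
grip_width: 0.704
```

>>> arm_command([
  [[0, 0, -15], [0, 0, 0], 0.3],
  [[0, 0, -25], [0, 0, 0], 0.3],
  [[0, 0, -25], [0, 0, 0], 0.3],
  [[0, 0, -10], [0, 0, 0], 0.3],
  [[0, 0, -5], [0, 0, 0], 0.3],
  [[0, 0, 0], [0, 0, 0], 0.3],
  [[0, 0, 0], [0, 0, 0], 0.3],
])

```text
time: 25.6
position: [0.5682, -0.0082, 0.1216]
tool_rot: [-1.933, -2.476, 0.001]
ft_force: [0.3, -0.6, 0.3]
grip_width: 0.696
```

```bash
python3 - <<'E'
from h import *
st,c,im,d=shot("w20");plan([.593,.231,.12],14,st)
cv2.imwrite("pics/w20z.png",cv2.resize(im[110:270,180:340],None,fx=4,fy=4,interpolation=cv2.INTER_CUBIC))
Q=cloud(c,d)
g=ray(c,257,199,.034);print(g)
m=(d>0)&(np.hypot(Q[...,0]-.5685,Q[...,1]+.0055)<.021)&(np.hypot(Q[...,0]-.5685,Q[...,1]+.0055)>.015)
P=Q[m];print(len(P),np.median(P,0),np.linalg.lstsq(np.c_[P[:,:2]-P[:,:2].mean(0),np.ones(len(P))],P[:,2],rcond=None)[0])
E
```

```text
yaw now 14.04 shift [226.   82.1   1.5] turn [-0.07 -0.    0.04] pos [ 0.5682 -0.0082  0.1216] t 25.6 w 60.5
[ 0.56733396 -0.00323208  0.034     ]
837 [ 0.56844025 -0.00439387  0.03362925] [-0.00111125  0.00519174  0.03349138]
```

View pics/w20z.png

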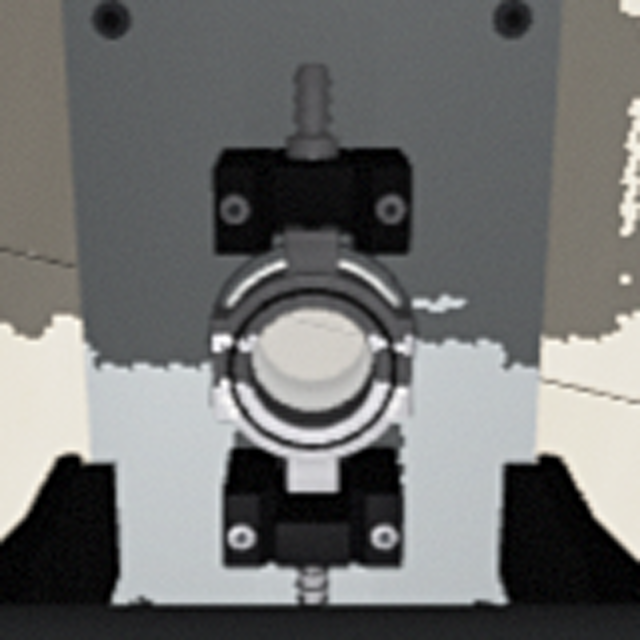

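>>> arm_command([
  [[15, 5, 0], [0, 0, 0], 0.3],
  [[30, 11, 0], [0, 0, 0], 0.3],
  [[34, 12.5, 0], [0, 0, 0], 0.3],
  [[35, 12.5, 0], [0, 0, 0], 0.3],
  [[35, 12.5, 0], [0, 0, 0], 0.3],
  [[35, 12.5, 0], [0, 0, 0], 0.3],
  [[28, 10, 0], [0, 0, 0], 0.3],
  [[14, 6, 0], [0, 0, 0], 0.3],
])

```text
time: 26.32
position: [0.5913, 0.2367, 0.1208]
tool_rot: [-1.924, -2.479, -0.0]
ft_force: [-0.6, -1.1, 0.3]
grip_width: 0.699
```

>>> arm_command([
  [[0, 0, 0], [0, 0, 0], 0.3],
  [[0, 0, 0], [0, 0, 0], 0.3],
  [[0, 0, 0], [0, 0, 0], 0.3],
  [[0, 0, 0], [0, 0, 0], 0.3],
])

```text
time: 26.65
position: [0.5936, 0.2287, 0.1215]
tool_rot: [1.936, 2.474, -0.003]
ft_force: [0.5, -0.3, 0.2]
grip_width: 0.702
```

```bash
python3 - <<'E'
from h import *
st,c,im,d=shot("w21");plan([.593,.231,.12],14,st)
cv2.imwrite("pics/w21z.png",cv2.resize(im[110:270,180:340],None,fx=4,fy=4,interpolation=cv2.INTER_CUBIC))
for x in models.silhouettes("wrist","cover_window")[:1]:
        m=x["pixels"];(cc,ax,an)=cv2.fitEllipse(max(cv2.findContours(m.astype(np.uint8),0,1)[0],key=len))
        print(x["conf"],m.sum(),cc,ax,an,ray(c,*cc,.010).round(4))
c,_,_=load("w20")
g=lambda u,v,z: ray(c,u/4+180-.4,v/4+110-.4,z)[:2]
print("ring",np.mean([g(229,365,.034),g(397,365,.034)],0).round(4),np.mean([g(313,293,.034),g(313,446,.034)],0).round(4))
B=[g(235,209,.042),g(391,209,.042),g(242,537,.042),g(384,537,.042)];print(np.mean(B,0).round(4))
plan([.593,.231,.12],14)
E
```

```text
yaw now 13.91 shift [ 2.3 -0.   1.5] turn [-0.09  0.08 -0.09] pos [0.5936 0.2287 0.1215] t 26.65 w 61.0
0.91 1324 (256.29132080078125, 190.92398071289062) (39.56100845336914, 40.83454513549805) 71.85848999023438 [0.5919 0.2338 0.01  ]
ring [ 0.5685 -0.0047] [ 0.5688 -0.0061]
[ 0.5687 -0.0055]
yaw now 13.91 shift [ 2.  -0.3  2.1] turn [-0.03  0.06 -0.09] pos [0.5938 0.2291 0.1221] t 26.75 w 60.9
```

View pics/w21z.png

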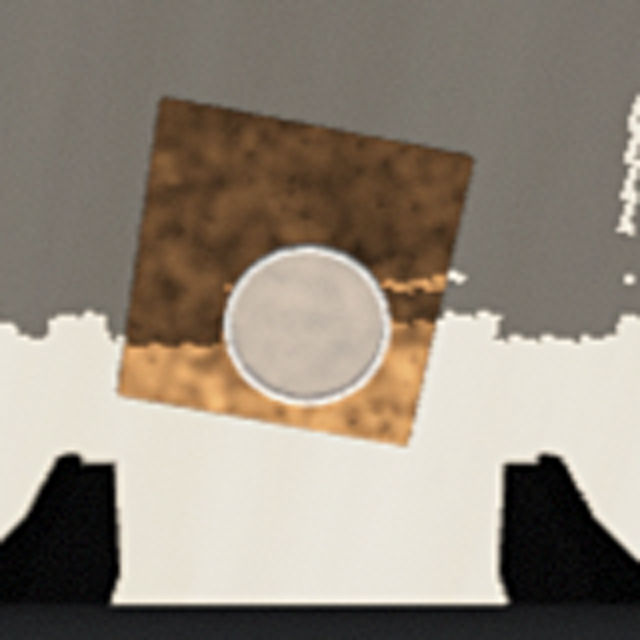

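>>> arm_command([
  [[1.2, -0.4, 15], [0, 0, 0], 0.3],
  [[1.2, -0.3, 22], [0, 0, 0], 0.3],
  [[0, 0, 22], [0, 0, 0], 0.3],
  [[0, 0, 18], [0, 0, 0], 0.3],
  [[0, 0, 10], [0, 0, 0], 0.3],
  [[0, 0, 5], [0, 0, 0], 0.3],
  [[0, 0, 0], [0, 0, 0], 0.3],
  [[0, 0, 0], [0, 0, 0], 0.3],
])

```text
time: 27.42
position: [0.5928, 0.2332, 0.0312]
tool_rot: [1.933, 2.475, 0.001]
ft_force: [-0.3, 0.1, 0.5]
grip_width: 0.7
```

```bash
python3 - <<'E'
from h import *
st,c,im,d=shot("w22");plan([.5925,.2314,.019],14,st)
cv2.imwrite("pics/w22z.png",cv2.resize(im[150:350,160:360],None,fx=3,fy=3,interpolation=cv2.INTER_CUBIC))
E
```

```text
yaw now 14.02 shift [-1.7 -0.7 12.2] turn [ 0.06 -0.    0.02] pos [0.5928 0.2332 0.0312] t 27.42 w 60.9
```

View pics/w22z.png

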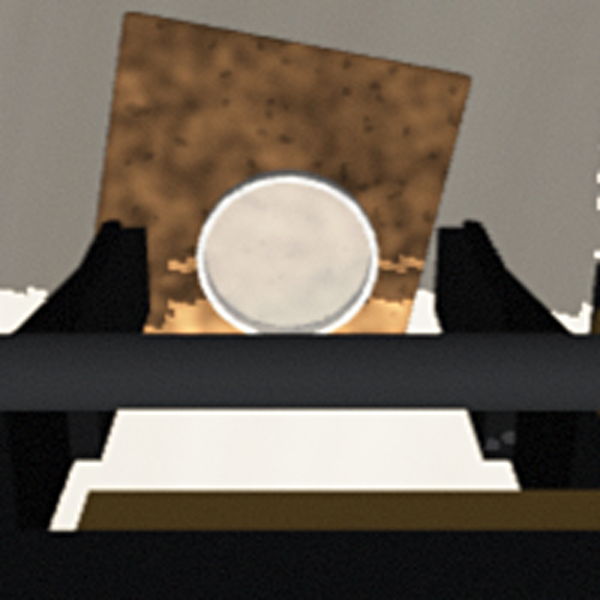

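>>> arm_command([
  [[-0.8, -0.4, 4], [0, 0, 0], 0.3],
  [[-0.7, -0.4, 4], [0, 0, 0], 0.3],
  [[0, 0, 3], [0, 0, 0], 0.3],
  [[0, 0, 1], [0, 0, 0], 0.3],
  [[0, 0, 0], [0, 0, 0], 0.3],
  [[0, 0, 0], [0, 0, 0], 0.3],
], force=20)

```text
time: 27.97
position: [0.5918, 0.2314, 0.0186]
tool_rot: [1.933, 2.476, -0.001]
ft_force: [-0.1, -0.8, 1.5]
grip_width: 0.698
```

>>> arm_command([
  [[0, 0, 0], [0, 0, 0], 0.48],
  [[0, 0, 0], [0, 0, 0], 0.52],
  [[0, 0, 0], [0, 0, 0], 0.56],
  [[0, 0, 0], [0, 0, 0], 0.6],
  [[0, 0, 0], [0, 0, 0], 0.7],
  [[0, 0, 0], [0, 0, 0], 0.7],
  [[0, 0, 0], [0, 0, 0], 0.75],
  [[0, 0, 0], [0, 0, 0], 0.75],
])

```text
time: 28.63
position: [0.5919, 0.2319, 0.0185]
tool_rot: [1.933, 2.477, 0.001]
ft_force: [-0.5, 1.3, 2.7]
grip_width: 0.447
```

>>> arm_command([
  [[0, 0, -3], [0, 0, 0], 0.75],
  [[0, 0, -12], [0, 0, 0], 0.75],
  [[0, 0, -20], [0, 0, 0], 0.75],
  [[0, 0, -20], [0, 0, 0], 0.75],
  [[0, 0, -8], [0, 0, 0], 0.75],
  [[0, 0, 0], [0, 0, 0], 0.75],
  [[0, 0, 0], [0, 0, 0], 0.75],
])

```text
time: 29.22
position: [0.5919, 0.2315, 0.0816]
tool_rot: [1.933, 2.476, 0.0]
ft_force: [-0.2, 0.5, -1.1]
grip_width: 0.445
```

```bash
python3 - <<'E'
from h import *
st,c,im,d=shot("w23");plan([.5688,-.008,.08],14,st)
cv2.imwrite("pics/w23z.png",cv2.resize(im[150:350,160:360],None,fx=3,fy=3,interpolation=cv2.INTER_CUBIC))
E
```

```text
yaw now 14.04 shift [-226.7  -80.5    1.7] turn [0.03 0.03 0.04] pos [0.5919 0.2315 0.0816] t 29.22 w 38.7
```

View pics/w23z.png

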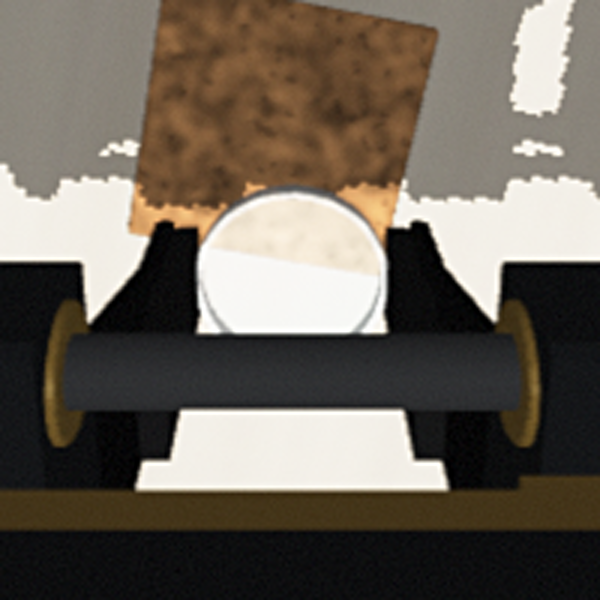

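>>> arm_command([
  [[-8, -3, 0], [0, 0, 0], 0.75],
  [[-20, -7, 0], [0, 0, 0], 0.75],
  [[-29, -10, 0], [0, 0, 0], 0.75],
  [[-32, -11, 0], [0, 0, 0], 0.75],
  [[-32, -12, 0], [0, 0, 0], 0.75],
  [[-32, -12, 0], [0, 0, 0], 0.75],
  [[-30, -11, 0], [0, 0, 0], 0.75],
  [[-24, -8, 0], [0, 0, 0], 0.75],
])

```text
time: 29.93
position: [0.5685, 0.0086, 0.0801]
tool_rot: [-1.936, -2.473, 0.005]
ft_force: [1.1, -0.5, -1.0]
grip_width: 0.451
```

>>> arm_command([
  [[-14, -5, 0], [0, 0, 0], 0.75],
  [[-5.5, -1.5, 0], [0, 0, 0], 0.75],
  [[0, 0, 4], [0, 0, 0], 0.75],
  [[0, 0, 6], [0, 0, 0], 0.75],
  [[0, 0, 3], [0, 0, 0], 0.75],
  [[0, 0, 0], [0, 0, 0], 0.75],
  [[0, 0, 0], [0, 0, 0], 0.75],
  [[0, 0, 0], [0, 0, 0], 0.75],
])

```text
time: 30.6
position: [0.5687, -0.0065, 0.0684]
tool_rot: [-1.931, -2.478, -0.0]
ft_force: [0.0, -0.2, 0.1]
grip_width: 0.445
```

```bash
python3 - <<'E'
from h import *
st,c,im,d=shot("w24");plan([.5688,-.008,.0485],14,st)
cv2.imwrite("pics/w24z.png",cv2.resize(im[130:290,180:340],None,fx=4,fy=4,interpolation=cv2.INTER_CUBIC))
E
```

```text
yaw now 14.15 shift [-1.5 -0.3 19.9] turn [ 0.   -0.02  0.15] pos [ 0.5687 -0.0065  0.0684] t 30.6 w 38.7
```

View pics/w24z.png

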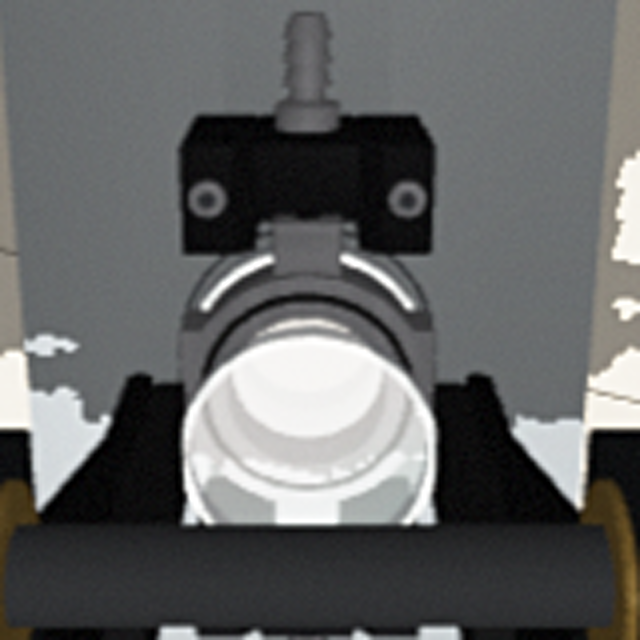

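>>> arm_command([
  [[-0.7, -0.3, 3], [0, 0, 0], 0.75],
  [[-0.7, -0.2, 5], [0, 0, 0], 0.75],
  [[0, 0, 4], [0, 0, 0], 0.75],
  [[0, 0, 1], [0, 0, 0], 0.75],
  [[0, 0, 0], [0, 0, 0], 0.75],
  [[0, 0, 0], [0, 0, 0], 0.75],
  [[0, 0, 0], [0, 0, 0], 0.75],
])

```text
time: 31.23
position: [0.5687, -0.0091, 0.0555]
tool_rot: [1.933, 2.476, 0.0]
ft_force: [-1.2, -0.5, 0.1]
grip_width: 0.447
```

```bash
python3 - <<'E'
from h import *
st,c,im,d=shot("w25");plan([.5688,-.008,.0485],14,st)
cv2.imwrite("pics/w25z.png",cv2.resize(im[150:290,180:340],None,fx=4.5,fy=4.2,interpolation=cv2.INTER_CUBIC))
E
```

```text
yaw now 14.05 shift [1.  0.4 7. ] turn [0.01 0.01 0.05] pos [ 0.5687 -0.0091  0.0555] t 31.23 w 38.9
```

View pics/w25z.png

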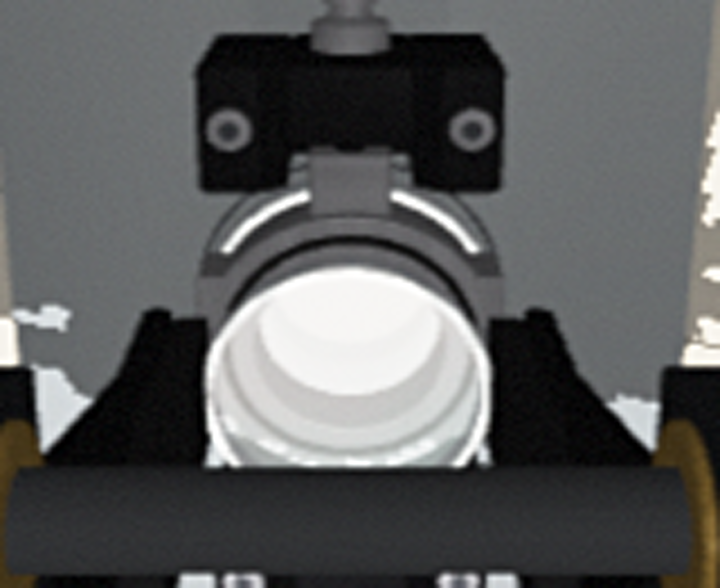

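>>> arm_command([
  [[0.7, 0.3, 2], [0, 0, 0], 0.75],
  [[0, 0, 2], [0, 0, 0], 0.75],
  [[0, 0, 1], [0, 0, 0], 0.75],
  [[0, 0, 0.5], [0, 0, 0], 0.75],
  [[0, 0, 0], [0, 0, 0], 0.75],
  [[0, 0, 0], [0, 0, 0], 0.75],
  [[0, 0, 0.5], [0, 0, 0], 0.75],
  [[0, 0, 0], [0, 0, 0], 0.75],
])

```text
time: 31.95
position: [0.5687, -0.0084, 0.0494]
tool_rot: [1.933, 2.476, -0.0]
ft_force: [-0.8, 0.2, -0.3]
grip_width: 0.447
```

>>> arm_command([
  [[0, 0, 0.5], [0, 0, 0], 0.75],
  [[0, 0, 0.4], [0, 0, 0], 0.75],
  [[0, 0, 0], [0, 0, 0], 0.75],
])

```text
time: 32.2
position: [0.5687, -0.0084, 0.0485]
tool_rot: [1.933, 2.476, -0.0]
ft_force: [-0.2, -0.2, -0.4]
grip_width: 0.444
```

>>> arm_command([
  [[0, 0, 0.4], [0, 0, 0], 0.75],
  [[0, 0, 0.4], [0, 0, 0], 0.75],
  [[0, 0, 0], [0, 0, 0], 0.75],
])

```text
time: 32.45
position: [0.5687, -0.0083, 0.0485]
tool_rot: [1.933, 2.476, -0.001]
ft_force: [-3.1, -0.5, 5.8]
grip_width: 0.448
```

>>> arm_command([
  [[0, 0, 0], [0, 0, 0], 0.52],
  [[0, 0, 0], [0, 0, 0], 0.47],
  [[0, 0, 0], [0, 0, 0], 0.4],
  [[0, 0, 0], [0, 0, 0], 0.3],
  [[0, 0, 0], [0, 0, 0], 0.3],
  [[0, 0, 0], [0, 0, 0], 0.3],
  [[0, 0, -5], [0, 0, 0], 0.3],
])

```text
time: 33.03
position: [0.5672, -0.0085, 0.0514]
tool_rot: [-1.932, -2.474, 0.003]
ft_force: [0.3, 0.0, -0.9]
grip_width: 0.687
```

>>> arm_command([
  [[0, 0, -15], [0, 0, 0], 0.3],
  [[0, 0, -25], [0, 0, 0], 0.3],
  [[0, 0, -25], [0, 0, 0], 0.3],
  [[0, 0, -5], [0, 0, 0], 0.3],
  [[0, 0, 0], [0, 0, 0], 0.3],
  [[0, 0, 0], [0, 0, 0], 0.3],
  [[0, 0, 0], [0, 0, 0], 0.3],
])

```text
time: 33.62
position: [0.5676, -0.0086, 0.1214]
tool_rot: [-1.932, -2.475, 0.002]
ft_force: [0.4, 0.6, -0.2]
grip_width: 0.697
```

```bash
python3 - <<'E'
from h import *
st,c,im,d=shot("w26");plan([.5688,-.008,.0485],14,st)
cv2.imwrite("pics/w26z.png",cv2.resize(im[110:270,180:340],None,fx=4,fy=4,interpolation=cv2.INTER_CUBIC))
Q=cloud(c,d)
r=np.hypot(Q[...,0]-.5685,Q[...,1]+.0055)
P=Q[(d>0)&(r<.016)];print(len(P),np.median(P,0),np.linalg.lstsq(np.c_[P[:,:2]-P[:,:2].mean(0),np.ones(len(P))],P[:,2],rcond=None)[0])
im,d=optics.get_image("scene");cv2.imwrite("pics/s1.png",cv2.resize(im[150:270,180:340],None,fx=4,fy=4,interpolation=cv2.INTER_CUBIC))
E
```

```text
yaw now 14.04 shift [ 0.2  1.5 72.9] turn [-0.13 -0.03  0.04] pos [ 0.5676 -0.0086  0.1214] t 33.62 w 60.7
1010 [ 0.56841846 -0.0051942   0.03958051] [-0.00270615  0.00239039  0.0395615 ]
```

View pics/w26z.png

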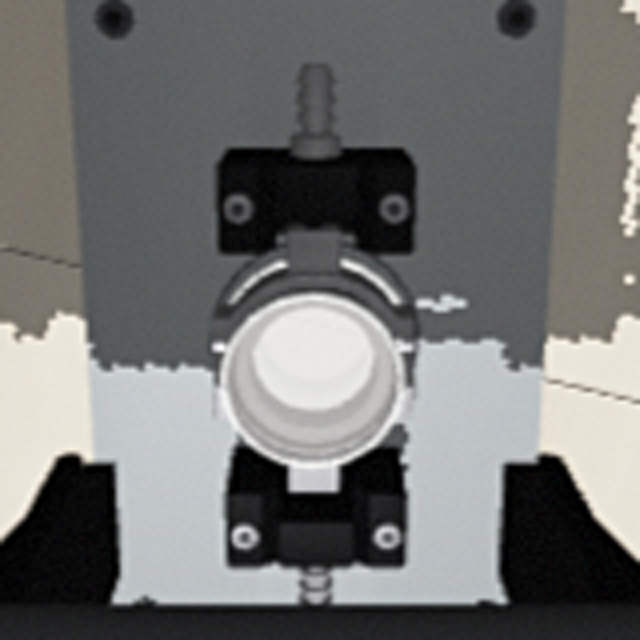

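View pics/s1.png

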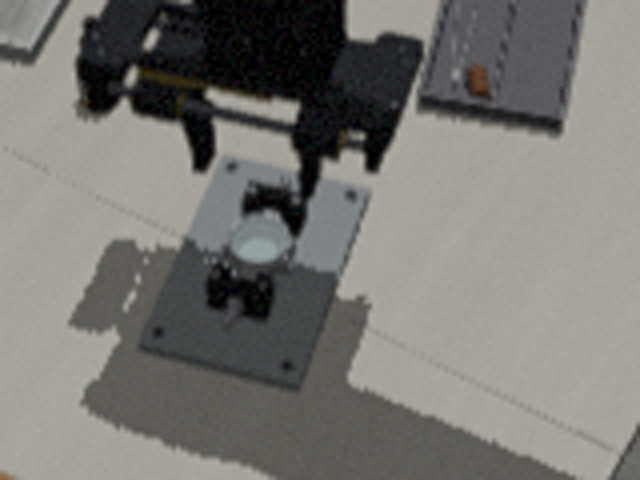

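```bash
python3 - <<'E'
from h import *
c,_,_=load("w26")
g=lambda u,v,z: ray(c,u/4+180-.4,v/4+110-.4,z)[:2]
a=g(313,292,.04);b=g(313,468,.04);print(np.mean([a,b],0).round(4),np.linalg.norm(a-b),np.mean([g(220,376,.04),g(406,376,.04)],0).round(4))
B=[g(237,209,.042),g(395,209,.042),g(244,537,.042),g(387,537,.042)];print(np.mean(B,0).round(4))
E
```

```text
[ 0.5682 -0.0068] 0.040357822207651224 [ 0.5679 -0.0055]
[ 0.5685 -0.0056]
```

```bash
python3 -c "
from h import *
ctrl.close_job();print(ctrl.get_state()['time'])"
```

```text
the job is handed in; nothing more can be done
the job is handed in; nothing more can be done
```

The flow chamber is laid up and handed in at about 34 s of the 66 s allowed. The larger window is over the viewing hole, and the port ring is on it with both lugs in the slots. The smaller window is on the ring. I carried the ring out of the tray by its lug ends, set it down on the bench, took it again by its shoulders and lowered it between the port blocks. I lowered each piece in small steps until the wrist felt contact before letting go.

Last checks, from the wrist camera:

| Piece | Centre offset | Height and tilt |
|---|---|---|
| Larger window | 0.2 mm from platform centre (after its placing) | not measured |
| Port ring | 0.6 mm from platform centre (after its placing) | upper face at 33.6 mm (34 expected), tilt about 0.005 rad |
| Smaller window | about 0.8 mm from the ring | upper face at 39.6 mm (40 expected), tilt about 0.004 rad |

- **Final state:** the gripper was clear, about 72 mm above the release height. I moved nothing else on purpose, but I did not re-measure the petri dish, jar, dropper and slides at the end.
- **A disagreement:** the wrist camera read positions about 2.5 mm too far along the tool's x axis compared with the arm's own readings. I placed each piece relative to what the camera saw of the platform and ring, so this offset should cancel out.
- **Verdict:** handing in reports no result, so whether the run passed is not confirmed.

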